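# Unload the hand-indexed ladle polishing table

## Task

Unload every finished ladle from the polishing table: pump the ratchet lever with full strokes to bring each one round to the gate in the guard, turn it there so that its bowl goes edgewise through the gate, draw it out, and stand it handle up, right down, in its own stand, the one whose slot and inlaid mark match its size and shape. Leave the half-shell, the grinding disc and the sanding block where they lie.

Things in the scene. Friction and masses are not known exactly. Their poses are not given: they have to be found in the camera images.
- machine: Hand-indexed polishing table, fixed to the bench: round green base 310 mm across, origin on the bench under its vertical axis, z up. A dial with six nests turns inside (dial_middle) under a fixed clear guard (guard_middle); the ladles stand in nests on the dial, bowl down, and are turned round with the dial by the ratchet lever.
- dial_middle (a point): Middle of the dial's top, 46 mm above the bench. Six nests, 60 degrees apart, middle 100 mm from the axis; one of them stands at the gate at the start. A nest is two radial ribs 16 mm high with a 31 mm gap; a ladle stands between them with its bowl's wide side (y) along the radius, so it must be raised more than 16 mm before it can be turned.
- guard_middle (a point): Middle of the guard's top on the axis: clear round plate, radius 151 mm, 4 mm thick, underside 136 and top 140 mm above the bench, with a clear skirt below its rim. Handles stick up through its ring slot, 17 mm wide, at 100 mm radius; a bowl cannot pass this except at the gate. Below it a ladle can rise about 26 mm (large) or 42 mm (small). A spindle nut here stands 15 mm proud.
- gate (a point): Middle of the gate, at the guard's top (140 mm above the bench), 98.5 mm from the axis towards the machine's -y. It is the ring slot widened to 42 mm (radius 79 to 121 mm) for 27 degrees to either side (about 90 mm along the ring). A bowl passes up through it only with its wide side along the ring, at right angles to the radius.
- motor_top (a point): Top of the brush motor (fixed, 75 mm across, 231 mm above the bench), 190 mm from the axis towards the machine's +x: an obstacle to keep clear of.
- dial (a joint): Turn of the dial in rad, 0 at the start, growing counter-clockwise seen from above. One full lever stroke adds one tooth, 30 degrees (0.524); two strokes bring the next nest round to the gate. It stays where it is left (brake friction about 1.6 N m).
- lever (a joint): Ratchet lever in rad: 0 at rest, 0.593 at the far stop, counter-clockwise seen from above. Only a full stroke to the far stop moves the dial one whole tooth. The return does not move the dial and must come back to below 0.05 to pick up the next tooth; a spring brings it back when let go. About 11 N at the grip drives it; strokes faster than about 2 rad/s may topple ladles.
- lever_grip (a point): Point in the lever's upright round rubber grip, 24 mm in diameter, from 105 to 175 mm above the bench; this point is 150 mm above the bench, on the grip's middle line, 200 mm from the machine's axis, about which it swings. At rest it lies 73 degrees counter-clockwise from the machine's +x.
- ladle_round_large: Coconut-shell ladle, round bowl, large: bowl 64 mm across, overall height 174 mm, 28 mm thick. Dark shell bowl, straight reddish wooden handle 12 mm (y) by 10 mm (x), 110 mm above the bowl. About 60 g. Origin at the bowl's underside, in line with the handle; z up along the handle, y along the bowl's wide side, x across its thickness. May be absent (None).
- ladle_square_small: Coconut-shell ladle, square bowl, small: bowl 48 mm wide and 48 mm high, overall height 158 mm, 28 mm thick. Dark shell bowl, straight reddish wooden handle 12 mm (y) by 10 mm (x), 110 mm above the bowl. About 45 g. Origin at the bowl's underside, in line with the handle; z up along the handle, y along the bowl's wide side, x across its thickness. May be absent (None).
- ladle_round_small: Coconut-shell ladle, round bowl, small: bowl 48 mm across, overall height 158 mm, 28 mm thick. Dark shell bowl, straight reddish wooden handle 12 mm (y) by 10 mm (x), 110 mm above the bowl. About 45 g. Origin at the bowl's underside, in line with the handle; z up along the handle, y along the bowl's wide side, x across its thickness. May be absent (None).
- ladle_square_large: Coconut-shell ladle, square bowl, large: bowl 64 mm wide and 64 mm high, overall height 174 mm, 28 mm thick. Dark shell bowl, straight reddish wooden handle 12 mm (y) by 10 mm (x), 110 mm above the bowl. About 60 g. Origin at the bowl's underside, in line with the handle; z up along the handle, y along the bowl's wide side, x across its thickness. May be absent (None).
- stand_round_large: Loose plywood stand, 0.7 kg, for ladle_round_large: upright slot 72 mm (y) by 36 mm (x), open at the top; walls 8 mm thick, 52 mm high, slot floor 8 mm above the bench. Origin on the bench under the slot's middle. On its +x side a low step (24 mm high, 40 mm deep) bears an inlaid half-size outline of the ladle (disc, 32 mm). The ladle stands in it bowl down, either way round.
- stand_square_small: Loose plywood stand, 0.7 kg, for ladle_square_small: upright slot 56 mm (y) by 36 mm (x), open at the top; walls 8 mm thick, 52 mm high, slot floor 8 mm above the bench. Origin on the bench under the slot's middle. On its +x side a low step (24 mm high, 40 mm deep) bears an inlaid half-size outline of the ladle (square, 24 mm). The ladle stands in it bowl down, either way round.
- stand_round_small: Loose plywood stand, 0.7 kg, for ladle_round_small: upright slot 56 mm (y) by 36 mm (x), open at the top; walls 8 mm thick, 52 mm high, slot floor 8 mm above the bench. Origin on the bench under the slot's middle. On its +x side a low step (24 mm high, 40 mm deep) bears an inlaid half-size outline of the ladle (disc, 24 mm). The ladle stands in it bowl down, either way round.
- stand_square_large: Loose plywood stand, 0.7 kg, for ladle_square_large: upright slot 72 mm (y) by 36 mm (x), open at the top; walls 8 mm thick, 52 mm high, slot floor 8 mm above the bench. Origin on the bench under the slot's middle. On its +x side a low step (24 mm high, 40 mm deep) bears an inlaid half-size outline of the ladle (square, 32 mm). The ladle stands in it bowl down, either way round.
- half_shell: Bystander: loose coconut half-shell, 104 mm across, 42 mm high; origin under its middle.
- grinding_disc: Bystander: loose grinding disc, 115 mm across, 5 mm thick, lying flat; origin under its middle.
- sanding_block: Bystander: loose cork sanding block 100 x 60 x 30 mm; origin under its middle.
Mind the look-alikes: they are no part of the job. Leave any blue or orange look-alike of the stand_round_large alone.

How it is judged (in metres and radians):
On the way:
1. the ratchet lever has been driven through a full stroke (value of joint lever above 0.55 rad).
At the end, for the whole second after the job is handed in: Every ladle present stands in its own stand: its lowest point within 12 mm of the slot's middle along the stand's x and y and less than 16 mm above the stand's underside (right down on the slot floor), handle within 0.3 rad of vertical, at rest; the stand itself upright (within 0.1 rad) (x of ladle_round_large in the frame of stand_round_large between -0.012 and 0.012 m and y of ladle_round_large in the frame of stand_round_large between -0.012 and 0.012 m and z of ladle_round_large in the frame of stand_round_large below 0.016 m and angle between each of ladle_round_large, ladle_square_small, ladle_round_small, ladle_square_large's own z axis and vertical below 0.3 rad and linear speed of each of ladle_round_large, ladle_square_small, ladle_round_small, ladle_square_large below 0.03 m/s and angle between each of stand_round_large, stand_square_small, stand_round_small, stand_square_large's own z axis and vertical below 0.1 rad and x of ladle_square_small in the frame of stand_square_small between -0.012 and 0.012 m and y of ladle_square_small in the frame of stand_square_small between -0.012 and 0.012 m and z of ladle_square_small in the frame of stand_square_small below 0.016 m and x of ladle_round_small in the frame of stand_round_small between -0.012 and 0.012 m and y of ladle_round_small in the frame of stand_round_small between -0.012 and 0.012 m and z of ladle_round_small in the frame of stand_round_small below 0.016 m and x of ladle_square_large in the frame of stand_square_large between -0.012 and 0.012 m and y of ladle_square_large in the frame of stand_square_large between -0.012 and 0.012 m and z of ladle_square_large in the frame of stand_square_large below 0.016 m); the robot touches nothing.
It fails at once if the half shell is moved more than 30 mm (distance of half_shell from where it was at the start of the episode above 0.03 m).
It fails at once if the grinding disc is moved more than 30 mm (distance of grinding_disc from where it was at the start of the episode above 0.03 m).
It fails at once if the sanding block is moved more than 30 mm (distance of sanding_block from where it was at the start of the episode above 0.03 m).
Of ladle_round_large, ladle_square_small, ladle_round_small, ladle_square_large only 2 to 3 are there at a start; the rules pass over those that are not, and their reading is None.
At some moment in a run one of stand_round_large, stand_square_small, stand_round_small, stand_square_large may be knocked a few centimetres aside while the robot is not near it.
It also fails if it takes over 210 s, if anything falls off the work surface, if the arm or the gripper's body presses on something with over 40 N, if the wrist force passes 120 N, or if a joint passes its speed limit or range.

## Robot

A 6-joint arm with a two-finger parallel gripper is mounted at the origin on the work surface. World frame = base frame: x ahead of the robot, y to its left, z up, the work surface at z = 0. Lengths are in m, angles in degrees, forces in N, time in s.
With the tool pointing down it reaches from about 0.375 to 0.925 m from the base axis. Payload 5.7 kg.
Tool frame: the origin (TCP) lies on the mounting face of the last link; the fingertips stand 182 mm ahead of it and the grasp point (between the pads) lies 163 mm ahead of it; x points along the fingers, y is the direction in which the jaws open and shut, and the axes are right-handed (so a half turn about x gives the same grasp; the last joint's range is limited). The gripper opens to 88 mm and grips with 3 to 60 N. Pads are 20 mm wide; open, the fingers measure 115 mm over their backs; the gripper's body (75 mm by 178 mm) begins 61 mm behind the grasp point.
Start: joints at [59.41, 20.558, 86.54, -0, 72.909, -6.595], TCP at [0.244, 0.548, 0.405] pointing down, gripper open.
Joint ranges: [-170.27, 170.27], [-57.76, 135], [12.27, 136.19], [-55.21, 235.2], [11.17, 155.16], [-170.74, 170.74]. Speed limits (degrees/s): [136.94, 136.94, 180, 180, 180, 180].

## Interface

Orientations are given as [roll, pitch, yaw] about the fixed x, y, z axes, in that order (R = Rz(yaw) Ry(pitch) Rx(roll)).
In Python, from bench import bot gives the robot as it stands. The module is installed in compiled form; this text tells all that it offers.
- The arm moves only by the tool carry_out, never from a script. Its argument "plan" is a list of rows, each an object of numbers: "claw": the opening, from 0 (shut) to 1 (fully open); "tx", "ty", "tz": the shift along the world's x, y, z in cm; "yaw": the turn about the world's z in rad. In form: [{"claw": .., "tx": .., "ty": .., "tz": .., "yaw": ..}, ...]. A call has exactly 5 rows; each row is the pose to reach, as a shift and turn from the pose commanded when the call began; what a row does not reach only later rows make up. A row lasts 1/12 s, in which the tool goes at most 41.7 mm and 7.16 degrees, less where a joint would pass 70% of its speed; a pose out of reach is approached as far as the arm can. A call with a gripper value outside its range is refused whole. The fingers move at their own pace and stop on an object; "newtons" is the grip in N (left out, the last holds). Time passes only in rows, so rows that repeat a pose let the fingers close, or fill a call up. It gives the time, the measured TCP pose, the force and the opening at its end, in the units of the state.
- bot.sense(): the state, without advancing time (a new reading comes with each control period).
- bot.camera(name): name is "scene" or "side" or "wrist"; returns the picture (420x560x3 uint8, red, green, blue); there is no depth.
- bot.camera_model(name): a dict with "fovy" (degrees; the focal length in pixels is half the picture's height over the tangent of half this angle, whatever the lens; pixels are square), "cx", "cy" (the principal point, pixels), "origin" and "attitude" of the camera in the world; the wrist camera has in their place "T_tool_cam" (4x4, takes a point from camera to tool coordinates, whose origin is the TCP and whose axes are the tool frame's). Camera axes: x right, y up, looking along -z (the intrinsics and any distortion apply to the point x, -y, -z); pixel columns grow to the right and rows downward; lengths in m; the calibration is good to about 2 mm. A picture is of the moment at which its call begins: read the wrist's pose just before it. camera_model takes no time and is no camera call.
- bot.sign_off(): hands the job in, once; it reports no verdict.
Trained networks look in the newest picture that a camera, given by its name, has taken for a name from the list of things; names that differ only in an ending like _2 or _b are one class to them, and where a whole thing is asked for, a point or a joint stands for the part that bears it (a point fixed in the world has none). Each returns a list of dicts, best first, with "score" (0 to 1); they miss things now and then, are a little off and sometimes report something else, mostly with a low value. They report only what shows in the picture. A call takes as long as a camera call. They do not tell look-alikes from the thing itself.
- bot.spot_in(camera, label): "box" ([centre column, centre row, width, height] in pixels, round what is visible of it).
The state is a dict: "time": time; "joint_pos": joint angles; "joint_vel": joint speeds; "joint_torque": joint torques, N m; "position": TCP position; "tcp_rot": TCP orientation; "contact_force": force on the tool from outside, world axes, zero at the start; "ft_torque": the same for the moment, N m; "opening": finger opening in m.
Only numpy, scipy, OpenCV 4.12 (cv2) and the standard library are available. Lean on these libraries where they do the work, as an engineer would, in place of code of your own. Each camera call takes 0.05 s, during which the arm holds its last target. There are 200 camera calls.

## Working session

There is one attempt and no reset: what is moved stays moved. The work goes in short steps, Python scripts to look and compute and a tool call to move; the robot and the scene stay as the last step left them, time stands still between calls to the robot, and variables do not carry over. Pictures are saved under pics/ and viewed, about 12 in all and at most 16, crops included, and the job is handed in when it is done.

Besides the shell and the picture viewer there is one more tool, called after "Emit:" as a command line: name --argument value ..., lists and objects as JSON in quotes. carry_out: Moves the arm, as the interface text tells. Its arguments: {"type":"object","properties":{"plan":{"type":"array"},"newtons":{"type":"number"}},"required":["plan"]}

```bash
mkdir -p pics
python3 - <<'E'
from bench import bot
import cv2
s=bot.sense();print(s)
for n in("scene","side","wrist"):
    p=bot.camera(n);cv2.imwrite(f"pics/{n}0.png",p[:,:,::-1]);print(n,bot.camera_model(n))
a=cv2.imread("pics/scene0.png");b=cv2.imread("pics/side0.png")
E
```

```text
{'time': 0.0, 'joint_pos': array([ 5.94112592e+01,  2.05973004e+01,  8.65972768e+01,  1.33061965e-04,
        7.29096578e+01, -6.59648720e+00]), 'joint_vel': array([-0.0529843 , -0.01864848, -0.06217578, -0.13416151, -0.09735818,
        0.02250504]), 'joint_torque': array([ 3.44279251e-04, -5.15380383e+01, -2.70723277e+01,  6.74734614e-02,
        3.50233179e-02, -1.04408459e-04]), 'position': array([0.24380925, 0.54784219, 0.40382726]), 'tcp_rot': array([ -96.66635961,   89.89576492, -120.65865241]), 'contact_force': array([ 0.2539584 ,  0.12928741, -0.31148198]), 'ft_torque': array([-0.02421637,  0.00082653,  0.03538642]), 'opening': 0.08809873372806394}
scene {'fovy': 55.999714420709054, 'cx': 277.7663190037893, 'cy': 211.35596582791632, 'origin': array([ 1.26334644, -0.41571074,  0.93997377]), 'attitude': array([45.30819488,  0.25043005, 61.18807135])}
side {'fovy': 42.23130825372373, 'cx': 274.78649187642844, 'cy': 220.64961349768822, 'origin': array([-0.54497413,  0.99860394,  1.24140049]), 'attitude': array([  54.51181597,    0.42432939, -133.45930606])}
wrist {'fovy': 66.84058388713358, 'cx': 282.56699535621857, 'cy': 210.86031895541873, 'T_tool_cam': array([[ 9.99277873e-04,  2.86101118e-01, -9.58198910e-01,
         1.93773213e-02],
       [ 9.99999304e-01, -8.86644938e-04,  7.78133915e-04,
         1.47680402e-03],
       [-6.26957230e-04, -9.58199021e-01, -2.86101805e-01,
        -7.97891016e-02],
       [ 0.00000000e+00,  0.00000000e+00,  0.00000000e+00,
         1.00000000e+00]])}
```

View pics/scene0.png

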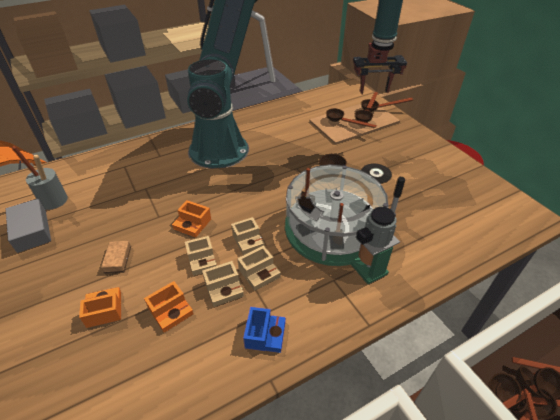

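View pics/side0.png

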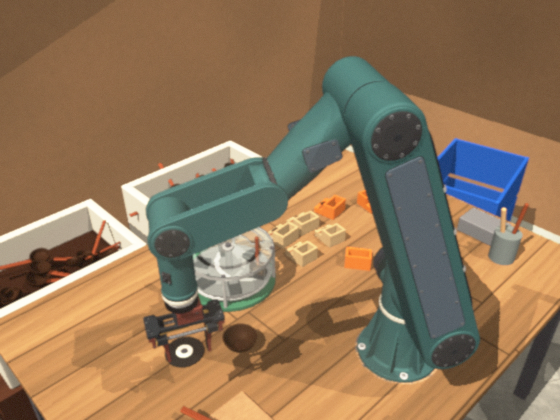

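View pics/wrist0.png

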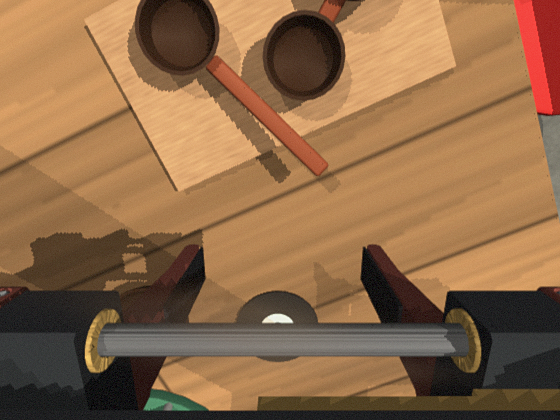

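Scene: machine at about (335,225), motor (380,240), two handles seen at (308,185) and (341,213); plywood stands at (200,252), (247,235), (222,282), (259,267); lever grip (399,187). Side: the machine is partly hidden. Wrist: grinding disc below (277,320).

```bash
cat > h.py <<'E'
import numpy as np, cv2
from scipy.spatial.transform import Rotation as R
from bench import bot
def cam(n,s=None):
    m=bot.camera_model(n); f=210/np.tan(np.radians(m["fovy"]/2))
    if n=="wrist":
        s=s or bot.sense(); T=np.eye(4); T[:3,:3]=R.from_euler("xyz",s["tcp_rot"],degrees=True).as_matrix(); T[:3,3]=s["position"]
        T=T@m["T_tool_cam"]; return f,m["cx"],m["cy"],T[:3,:3],T[:3,3]
    return f,m["cx"],m["cy"],R.from_euler("xyz",m["attitude"],degrees=True).as_matrix(),np.array(m["origin"])
def px(c,P):
    f,cx,cy,Rm,o=c; q=(np.atleast_2d(P)-o)@Rm; return np.c_[cx-f*q[:,0]/q[:,2],cy+f*q[:,1]/q[:,2]]
def ray(c,u,z):
    f,cx,cy,Rm,o=c; u=np.atleast_2d(u); d=np.c_[(u[:,0]-cx)/f,-(u[:,1]-cy)/f,-np.ones(len(u))]@Rm.T
    return o+d*((z-o[2])/d[:,2])[:,None]
def shot(n,name):
    s=bot.sense(); p=bot.camera(n)[:,:,::-1]; cv2.imwrite(f"pics/{name}.png",p); return p,cam(n,s)
E
python3 - <<'E'
from h import *
c=cam("scene");np.set_printoptions(precision=3,suppress=True)
print(ray(c,[[200,252],[247,235],[222,282],[259,267]],.06))
print("grip",ray(c,[399,187],.15),"nut",ray(c,[338,195],.15),"disc",ray(c,[376,173],0))
for l in ["machine","lever_grip","motor_top","stand_round_large","ladle_round_large","ladle_square_small","ladle_round_small","ladle_square_large","half_shell","grinding_disc"]:
    print(l,[(np.round(d["box"]),round(d["score"],2)) for d in bot.spot_in("scene",l)][:5])
a=cv2.imread("pics/scene0.png")
b=np.hstack([cv2.resize(a[205:310,165:295],None,fx=3.0,fy=3.0,interpolation=2),cv2.resize(a[145:285,270:420],None,fx=2.6,fy=2.6,interpolation=2)[:315]])
cv2.imwrite("pics/crop0.png",b);print(b.shape)
E
```

```text
[[ 0.519 -0.266  0.06 ]
 [ 0.525 -0.119  0.06 ]
 [ 0.646 -0.251  0.06 ]
 [ 0.649 -0.142  0.06 ]]
grip [[0.648 0.337 0.15 ]] nut [[0.588 0.155 0.15 ]] disc [[0.429 0.459 0.   ]]
machine [(array([344., 225., 124., 121.]), 0.93)]
lever_grip [(array([398., 196.,  17.,  34.]), 0.49)]
motor_top [(array([346., 225., 117., 118.]), 0.91), (array([307., 189.,  13.,  37.]), 0.41)]
stand_round_large [(array([224., 285.,  40.,  43.]), 0.95), (array([265., 330.,  44.,  42.]), 0.78), (array([169., 306.,  43.,  51.]), 0.77), (array([100., 307.,  40.,  35.]), 0.73), (array([192., 218.,  43.,  36.]), 0.68)]
ladle_round_large [(array([202., 257.,  32.,  39.]), 0.71), (array([344., 223., 122., 123.]), 0.32)]
ladle_square_small [(array([304., 190.,  17.,  40.]), 0.77)]
ladle_round_small [(array([339., 212.,   1.,  14.]), 0.49), (array([224., 287.,  39.,  46.]), 0.29)]
ladle_square_large []
half_shell [(array([332., 161.,  26.,  10.]), 0.59)]
grinding_disc [(array([379., 174.,  28.,  21.]), 0.89)]
(315, 780, 3)
```

View pics/crop0.png

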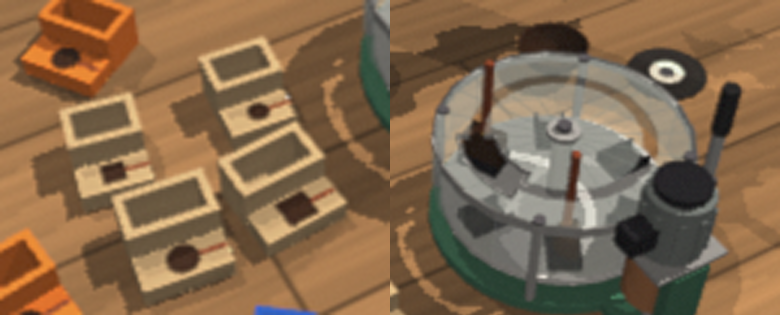

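Crop: stands are square-small (200,252), round-small (247,235), round-large (222,282), square-large (259,267). Handle tops at about (308.5,169) and (341,204).

Run:
```python
from h import *
c=cam("scene");np.set_printoptions(precision=3,suppress=True)
m=ray(c,[383,208],.231)[0];nut=ray(c,[337,193],.152)[0];g=ray(c,[401,178],.175)[0]
print("motor",m,"nut",nut,"griptop",g)
for u in([308.5,169],[341,204]):
  for z in(.204,.22):
    p=ray(c,u,z)[0];d=p-nut;print(p,np.hypot(*d[:2]),np.degrees(np.arctan2(d[1],d[0])))
d=m-nut;print(np.degrees(np.arctan2(d[1],d[0])),np.hypot(*d[:2]))
d=g-nut;print(np.degrees(np.arctan2(d[1],d[0])),np.hypot(*d[:2]))
s=bot.sense();T=R.from_euler("xyz",s["tcp_rot"],degrees=True).as_matrix();print(T)
# stands: silhouettes by colour
```

```text
motor [0.755 0.169 0.231] nut [0.581 0.157 0.152] griptop [0.639 0.346 0.175]
[0.498 0.106 0.204] 0.09783472054495464 -148.91844771693087
[0.514 0.095 0.22 ] 0.09128690983029071 -137.3488611870047
[0.668 0.103 0.204] 0.10207651621165281 -31.806436434681334
[0.681 0.091 0.22 ] 0.11904589354776673 -33.133759228163235
4.217465434871668 0.17369275709029278
73.04680826416323 0.19847205903766507
[[-0.     0.407  0.914]
 [-0.     0.914 -0.407]
 [-1.    -0.    -0.   ]]
```

Emit:
carry_out --plan '[{"claw": 0.34,"tx": 2.3,"ty": -2.3,"tz": 1,"yaw": -0.077},{"claw": 0.34,"tx": 4.6,"ty": -4.6,"tz": 2,"yaw": -0.154},{"claw": 0.34,"tx": 6.9,"ty": -6.9,"tz": 3,"yaw": -0.231},{"claw": 0.34,"tx": 9.2,"ty": -9.2,"tz": 4,"yaw": -0.308},{"claw": 0.34,"tx": 11.4,"ty": -11.6,"tz": 5,"yaw": -0.385}]'

```text
time: 1.07
position: [0.3589, 0.4311, 0.4552]
tcp_rot: [78.9, 90.0, 32.7]
contact_force: [0.3, 0.8, -0.4]
opening: 0.0581
```

Emit:
carry_out --plan '[{"claw": 0.34,"tx": 2.3,"ty": -2.3,"tz": 0,"yaw": -0.077},{"claw": 0.34,"tx": 4.6,"ty": -4.6,"tz": 0,"yaw": -0.154},{"claw": 0.34,"tx": 6.9,"ty": -6.9,"tz": 0,"yaw": -0.231},{"claw": 0.34,"tx": 9.2,"ty": -9.2,"tz": 0,"yaw": -0.308},{"claw": 0.34,"tx": 11.4,"ty": -11.6,"tz": 0,"yaw": -0.385}]'

```text
time: 1.48
position: [0.473, 0.3149, 0.4548]
tcp_rot: [102.3, 90.0, 34.0]
contact_force: [0.4, 0.6, 0.1]
opening: 0.0302
```

Emit:
carry_out --plan '[{"claw": 0.34,"tx": 2.7,"ty": -2.7,"tz": 0,"yaw": -0.095},{"claw": 0.34,"tx": 5.4,"ty": -5.4,"tz": 0,"yaw": -0.19},{"claw": 0.34,"tx": 8.1,"ty": -8.1,"tz": 0,"yaw": -0.285},{"claw": 0.34,"tx": 10.8,"ty": -10.8,"tz": 0,"yaw": -0.38},{"claw": 0.34,"tx": 10.8,"ty": -10.8,"tz": 0,"yaw": -0.38}]'

```text
time: 1.9
position: [0.5844, 0.2036, 0.4545]
tcp_rot: [55.4, 89.8, -35.1]
contact_force: [-0.3, 0.7, -0.4]
opening: 0.0298
```

Run:
```python
from h import *
np.set_printoptions(precision=3,suppress=True)
s=bot.sense();print(s["time"],s["position"],s["tcp_rot"],s["joint_pos"],s["opening"])
p,c=shot("wrist","w1")
for a in np.arange(-150,180,60):
    P=np.array([.581+.1*np.cos(np.radians(a)),.157+.1*np.sin(np.radians(a)),.14]);print(a,px(c,P))
```

```text
1.9 [0.584 0.204 0.455] [ 55.364  89.762 -35.055] [12.87  19.866 80.357 -0.179 79.618 13.321] 0.02978197645449592
-150 [[196.826 291.698]]
-90 [[279.896 331.517]]
-30 [[362.07  290.488]]
30 [[368.925 198.073]]
90 [[277.894 145.622]]
150 [[187.977 199.367]]
```

View pics/w1.png

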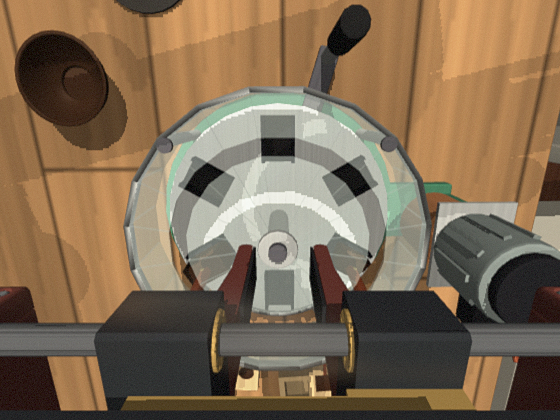

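Wrist: nut (277,250), grip top about (354,20), empty nests at (352,182), (278,138), (208,183); handle fragments at (180,265) and (385,270), so two ladles, at -150° and -30°.

Run:
```python
from h import *
np.set_printoptions(precision=3,suppress=True)
s=bot.sense();c=cam("wrist",s)
n=ray(c,[277,249],.155)[0];g=ray(c,[354,20],.175)[0];print("nut",n,"grip",g,"d",np.hypot(*(g-n)[:2]),np.degrees(np.arctan2(*(g-n)[[1,0]])))
N=ray(c,[[352,182],[278,138],[208,183]],.046);print(N,(N[0]+N[2])/2,)
# screws on guard rim
print(ray(c,[[164,145],[389,144]],.14))
# guard outline centre: left/right extremes
print(ray(c,[[126,225],[431,225]],.138))
```

```text
nut [0.577 0.164 0.155] grip [0.634 0.352 0.175] d 0.19639801536192217 73.02577473172023
[[0.668 0.206 0.046]
 [0.577 0.26  0.046]
 [0.489 0.206 0.046]] [0.579 0.206 0.046]
[[0.474 0.26  0.14 ]
 [0.679 0.261 0.14 ]]
[[0.427 0.183 0.138]
 [0.729 0.182 0.138]]
```

Emit:
carry_out --plan '[{"claw": 0.55,"tx": 1.3,"ty": 3.6,"tz": 0,"yaw": 0},{"claw": 0.55,"tx": 2.6,"ty": 7.3,"tz": 0,"yaw": 0},{"claw": 0.55,"tx": 3.9,"ty": 11,"tz": 0,"yaw": 0},{"claw": 0.55,"tx": 5.2,"ty": 14.6,"tz": 0,"yaw": 0},{"claw": 0.55,"tx": 5.2,"ty": 14.6,"tz": -3,"yaw": 0}]'

```text
time: 2.37
position: [0.634, 0.362, 0.4306]
tcp_rot: [126.9, 89.1, 37.3]
contact_force: [1.1, 0.6, 1.1]
opening: 0.0482
```

Emit:
carry_out --plan '[{"claw": 0.55,"tx": 0,"ty": 0,"tz": -2.5,"yaw": 0},{"claw": 0.55,"tx": 0,"ty": 0,"tz": -5,"yaw": 0},{"claw": 0.55,"tx": 0,"ty": 0,"tz": -7.5,"yaw": 0},{"claw": 0.55,"tx": 0,"ty": 0,"tz": -9.5,"yaw": 0},{"claw": 0.55,"tx": 0,"ty": 0,"tz": -11,"yaw": 0}]'

```text
time: 2.78
position: [0.6301, 0.355, 0.3122]
tcp_rot: [-75.2, 89.8, -165.0]
contact_force: [-0.5, -0.4, -0.4]
opening: 0.0483
```

Emit:
carry_out --plan '[{"claw": 0.25,"tx": 0,"ty": 0,"tz": 0,"yaw": 0},{"claw": 0.25,"tx": 0,"ty": 0,"tz": 0,"yaw": 0},{"claw": 0.25,"tx": 0,"ty": 0,"tz": 0,"yaw": 0},{"claw": 0.25,"tx": 0,"ty": 0,"tz": 0,"yaw": 0},{"claw": 0.25,"tx": 0,"ty": 0,"tz": 0,"yaw": 0}]' --newtons 4

```text
time: 3.2
position: [0.6326, 0.3548, 0.3166]
tcp_rot: [122.1, 89.8, 32.2]
contact_force: [1.3, 1.6, 1.4]
opening: 0.0246
```

Run:
```python
from h import *
s=bot.sense();print(s["position"],s["contact_force"],s["opening"]);shot("scene","s1")
```

```text
[0.63261112 0.35481299 0.31658374] [1.29598866 1.64859255 1.37115313] 0.024632457914783818
```

Emit:
carry_out --plan '[{"claw": 0.31,"tx": -1.18,"ty": 0.32,"tz": 0,"yaw": 0},{"claw": 0.31,"tx": -2.38,"ty": 0.57,"tz": 0,"yaw": 0},{"claw": 0.31,"tx": -3.59,"ty": 0.74,"tz": 0,"yaw": 0},{"claw": 0.31,"tx": -4.8,"ty": 0.84,"tz": 0,"yaw": 0},{"claw": 0.31,"tx": -6.02,"ty": 0.87,"tz": 0,"yaw": 0}]'

```text
time: 3.67
position: [0.5741, 0.3632, 0.3162]
tcp_rot: [108.6, 89.5, 18.7]
contact_force: [13.0, 7.3, -8.0]
opening: 0.0878
```

Emit:
carry_out --plan '[{"claw": 0.31,"tx": -1.23,"ty": -0.05,"tz": 0,"yaw": 0},{"claw": 0.31,"tx": -2.44,"ty": -0.17,"tz": 0,"yaw": 0},{"claw": 0.31,"tx": -3.65,"ty": -0.37,"tz": 0,"yaw": 0},{"claw": 0.31,"tx": -4.84,"ty": -0.64,"tz": 0,"yaw": 0},{"claw": 0.31,"tx": -6.0,"ty": -0.98,"tz": 0,"yaw": 0}]'

```text
time: 4.08
position: [0.5151, 0.3555, 0.3179]
tcp_rot: [121.2, 89.1, 31.3]
contact_force: [10.4, 8.4, 1.2]
opening: 0.0877
```

Emit:
carry_out --plan '[{"claw": 0.31,"tx": 0,"ty": 0,"tz": 0,"yaw": 0},{"claw": 0.31,"tx": 0,"ty": 0,"tz": 0,"yaw": 0},{"claw": 0.31,"tx": 0,"ty": 0,"tz": 0,"yaw": 0},{"claw": 0.31,"tx": -0.2,"ty": 0,"tz": 0,"yaw": 0},{"claw": 0.31,"tx": -0.2,"ty": 0,"tz": 0,"yaw": 0}]'

```text
time: 4.5
position: [0.5126, 0.3545, 0.3177]
tcp_rot: [117.3, 89.4, 27.4]
contact_force: [8.6, 4.4, 2.7]
opening: 0.0878
```

Run:
```python
from h import *
s=bot.sense();print(s["position"],s["contact_force"],s["opening"]);p,_=shot("scene","s2")
cv2.imwrite("pics/s2c.png",cv2.resize(p[110:300,250:450],None,fx=3,fy=3,interpolation=2))
```

```text
[0.51260135 0.35451673 0.31769671] [8.60628077 4.44059466 2.65931018] 0.08776611749436908
```

View pics/s2c.png

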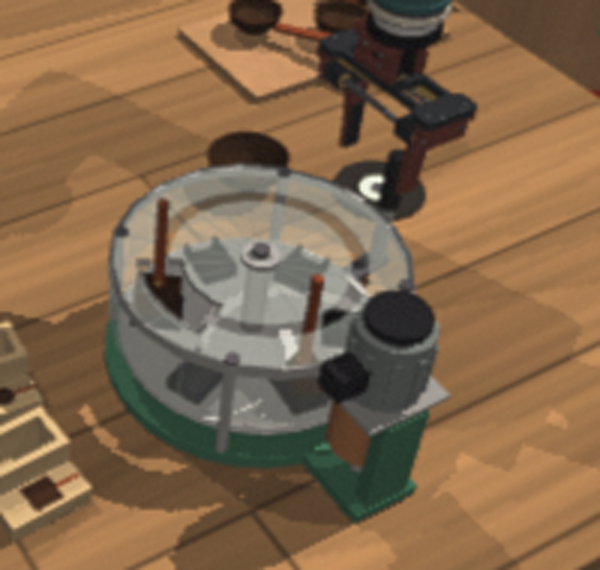

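Scene: the 4 N grip let the fingers be pushed open; the dial has only turned part of a tooth. Shut with more force to finish the stroke.

Emit:
carry_out --plan '[{"claw": 0.8,"tx": 0,"ty": 0,"tz": 0,"yaw": 0},{"claw": 0.7,"tx": 0,"ty": 0,"tz": 0,"yaw": 0},{"claw": 0.6,"tx": 0,"ty": 0,"tz": 0,"yaw": 0},{"claw": 0.5,"tx": 0,"ty": 0,"tz": 0,"yaw": 0},{"claw": 0.4,"tx": 0,"ty": 0,"tz": 0,"yaw": 0}]' --newtons 35

```text
time: 4.97
position: [0.5141, 0.3521, 0.3178]
tcp_rot: [88.3, 89.3, -1.6]
contact_force: [13.1, -9.8, 4.1]
opening: 0.0406
```

Emit:
carry_out --plan '[{"claw": 0.4,"tx": 0,"ty": 0,"tz": 0,"yaw": 0},{"claw": 0.4,"tx": 0,"ty": 0,"tz": 0,"yaw": 0},{"claw": 0.32,"tx": 0,"ty": 0,"tz": 0,"yaw": 0},{"claw": 0.32,"tx": 0,"ty": 0,"tz": 0,"yaw": 0},{"claw": 0.32,"tx": 0,"ty": 0,"tz": 0,"yaw": 0}]'

```text
time: 5.38
position: [0.5158, 0.3515, 0.3178]
tcp_rot: [86.9, 89.0, -3.0]
contact_force: [20.7, -10.7, -0.1]
opening: 0.0286
```

Run:
```python
from h import *
s=bot.sense();print(s["position"],s["contact_force"],s["opening"]);p,_=shot("scene","s3")
cv2.imwrite("pics/s3c.png",cv2.resize(p[110:300,250:450],None,fx=3,fy=3,interpolation=2))
```

```text
[0.51583865 0.35152241 0.31777725] [ 20.74377214 -10.66231137  -0.0504216 ] 0.028602560769145764
```

View pics/s3c.png

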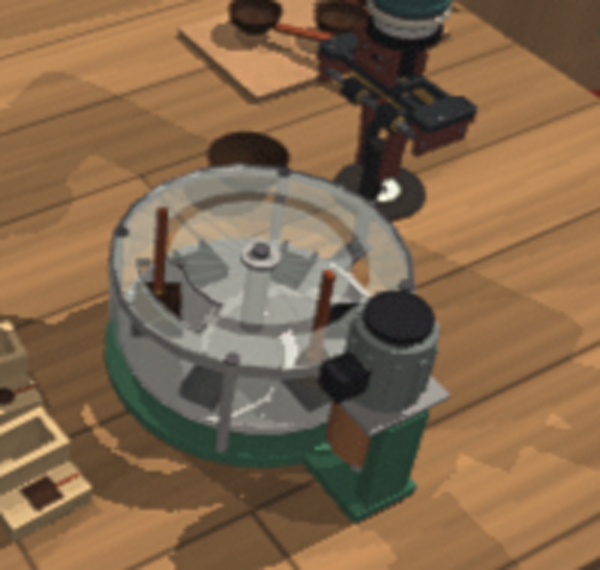

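Emit:
carry_out --plan '[{"claw": 0.36,"tx": 2.4,"ty": 0.6,"tz": 0,"yaw": 0},{"claw": 0.36,"tx": 4.9,"ty": 0.93,"tz": 0,"yaw": 0},{"claw": 0.36,"tx": 7.4,"ty": 0.95,"tz": 0,"yaw": 0},{"claw": 0.36,"tx": 9.8,"ty": 0.68,"tz": 0,"yaw": 0},{"claw": 0.36,"tx": 12.2,"ty": 0.11,"tz": 0,"yaw": 0}]'

```text
time: 5.85
position: [0.6324, 0.3545, 0.3153]
tcp_rot: [-128.1, 90.0, 142.1]
contact_force: [-1.4, 0.1, 0.4]
opening: 0.0312
```

Emit:
carry_out --plan '[{"claw": 0.36,"tx": 0,"ty": 0,"tz": 0,"yaw": 0},{"claw": 0.36,"tx": 0,"ty": 0,"tz": 0,"yaw": 0},{"claw": 0.31,"tx": 0,"ty": 0,"tz": 0,"yaw": 0},{"claw": 0.31,"tx": 0,"ty": 0,"tz": 0,"yaw": 0},{"claw": 0.31,"tx": 0,"ty": 0,"tz": 0,"yaw": 0}]'

```text
time: 6.27
position: [0.6309, 0.3546, 0.3151]
tcp_rot: [166.8, 90.0, 77.0]
contact_force: [2.2, 2.1, 0.5]
opening: 0.0272
```

Emit:
carry_out --plan '[{"claw": 0.31,"tx": -1.18,"ty": 0.32,"tz": 0,"yaw": 0},{"claw": 0.31,"tx": -2.38,"ty": 0.57,"tz": 0,"yaw": 0},{"claw": 0.31,"tx": -3.59,"ty": 0.74,"tz": 0,"yaw": 0},{"claw": 0.31,"tx": -4.8,"ty": 0.84,"tz": 0,"yaw": 0},{"claw": 0.31,"tx": -6.02,"ty": 0.87,"tz": 0,"yaw": 0}]'

```text
time: 6.68
position: [0.5728, 0.3642, 0.3152]
tcp_rot: [115.9, 89.5, 26.1]
contact_force: [11.3, 6.1, -6.4]
opening: 0.0277
```

Emit:
carry_out --plan '[{"claw": 0.31,"tx": -1.23,"ty": -0.05,"tz": 0,"yaw": 0},{"claw": 0.31,"tx": -2.44,"ty": -0.17,"tz": 0,"yaw": 0},{"claw": 0.31,"tx": -3.65,"ty": -0.37,"tz": 0,"yaw": 0},{"claw": 0.31,"tx": -4.84,"ty": -0.64,"tz": 0,"yaw": 0},{"claw": 0.31,"tx": -6.2,"ty": -0.98,"tz": 0,"yaw": 0}]'

```text
time: 7.1
position: [0.5131, 0.3555, 0.3161]
tcp_rot: [116.3, 89.1, 26.5]
contact_force: [38.8, 13.5, -30.7]
opening: 0.0271
```

Emit:
carry_out --plan '[{"claw": 0.31,"tx": 0,"ty": 0,"tz": 0,"yaw": 0},{"claw": 0.31,"tx": 0,"ty": 0,"tz": 0,"yaw": 0},{"claw": 0.31,"tx": 0,"ty": 0,"tz": 0,"yaw": 0},{"claw": 0.31,"tx": 0,"ty": 0,"tz": 0,"yaw": 0},{"claw": 0.31,"tx": 0,"ty": 0,"tz": 0,"yaw": 0}]'

```text
time: 7.52
position: [0.5145, 0.3554, 0.3164]
tcp_rot: [114.0, 89.0, 24.2]
contact_force: [21.1, 7.8, -11.7]
opening: 0.0275
```

Run:
```python
from h import *
s=bot.sense();print(s["position"],s["contact_force"],s["opening"]);p,_=shot("scene","s4")
cv2.imwrite("pics/s4c.png",cv2.resize(p[110:300,190:450],None,fx=3,fy=3,interpolation=2))
```

```text
[0.51449377 0.35542139 0.31643905] [ 21.08336276   7.79288463 -11.6810867 ] 0.02745246955517773
```

View pics/s4c.png

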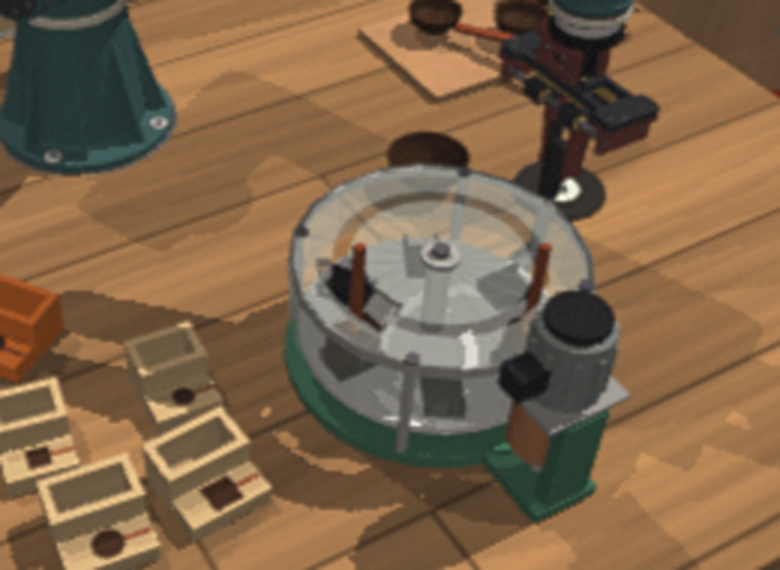

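Crop: handle 1 top at (310,192), handle 2 top at (371,192) in full picture, consistent with a second tooth.

Emit:
carry_out --plan '[{"claw": 0.36,"tx": 2.4,"ty": 0.6,"tz": 0,"yaw": 0},{"claw": 0.36,"tx": 4.9,"ty": 0.93,"tz": 0,"yaw": 0},{"claw": 0.36,"tx": 7.4,"ty": 0.95,"tz": 0,"yaw": 0},{"claw": 0.36,"tx": 9.8,"ty": 0.68,"tz": 0,"yaw": 0},{"claw": 0.36,"tx": 12.2,"ty": 0.11,"tz": 0,"yaw": 0}]'

```text
time: 7.98
position: [0.6311, 0.3548, 0.3145]
tcp_rot: [-80.3, 89.9, -170.1]
contact_force: [-0.5, 1.5, -0.3]
opening: 0.0315
```

Emit:
carry_out --plan '[{"claw": 0.36,"tx": 0,"ty": 0,"tz": 0,"yaw": 0},{"claw": 0.7,"tx": 0,"ty": 0,"tz": 0,"yaw": 0},{"claw": 0.7,"tx": 0,"ty": 0,"tz": 4,"yaw": 0},{"claw": 0.7,"tx": 0,"ty": 0,"tz": 8,"yaw": 0},{"claw": 0.7,"tx": 0,"ty": 0,"tz": 12,"yaw": 0}]'

```text
time: 8.4
position: [0.6292, 0.3543, 0.4347]
tcp_rot: [-70.8, 89.7, -160.7]
contact_force: [0.5, 0.9, 0.1]
opening: 0.0549
```

Emit:
carry_out --plan '[{"claw": 0.7,"tx": -1,"ty": -3.5,"tz": 1,"yaw": 0},{"claw": 0.7,"tx": -2,"ty": -7,"tz": 2,"yaw": 0},{"claw": 0.7,"tx": -3,"ty": -10.5,"tz": 2,"yaw": 0},{"claw": 0.7,"tx": -4,"ty": -14,"tz": 2,"yaw": 0},{"claw": 0.7,"tx": -5,"ty": -17.5,"tz": 2,"yaw": 0}]'

```text
time: 8.82
position: [0.5786, 0.1785, 0.4547]
tcp_rot: [-87.7, 89.9, -177.5]
contact_force: [1.0, -0.5, -0.3]
opening: 0.0615
```

Emit:
carry_out --plan '[{"claw": 0.7,"tx": -0.5,"ty": -3.5,"tz": 0,"yaw": 0},{"claw": 0.7,"tx": -0.5,"ty": -7,"tz": 0,"yaw": 0},{"claw": 0.7,"tx": -0.5,"ty": -10,"tz": 0,"yaw": 0},{"claw": 0.7,"tx": -0.5,"ty": -12,"tz": 0,"yaw": 0},{"claw": 0.7,"tx": -0.5,"ty": -12,"tz": 0,"yaw": 0}]'

```text
time: 9.23
position: [0.5746, 0.0567, 0.4544]
tcp_rot: [-58.9, 89.8, -148.9]
contact_force: [0.9, 1.0, 0.4]
opening: 0.0618
```

Run:
```python
from h import *
np.set_printoptions(precision=4,suppress=True)
s=bot.sense();print(s["position"],s["joint_pos"],s["contact_force"],s["opening"]);p,c=shot("wrist","w2")
for z in(.204,.22):print(ray(cam("scene"),[310,192],z))
```

```text
[0.5746 0.0567 0.4544] [-1.1888 16.3946 85.4733 -0.0823 78.2596 -1.1525] [0.8531 0.9563 0.3863] 0.061752458950013314
[[0.5864 0.0555 0.204 ]]
[[0.6011 0.0452 0.22  ]]
```

View pics/w2.png

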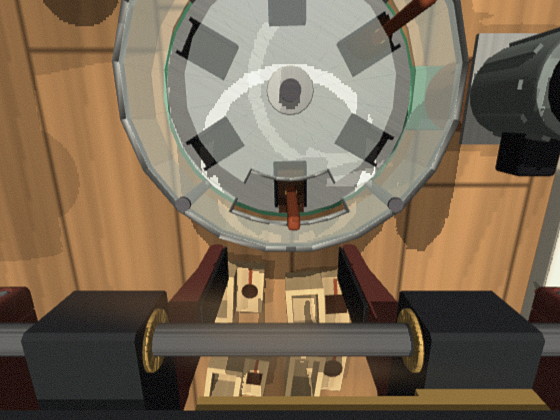

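Wrist: the handle stands in the gate, its top end near (292,224), the nut at (290,90).

Run:
```python
from h import *
np.set_printoptions(precision=4,suppress=True)
s=bot.sense();c=cam("wrist",s)
for z in(.204,.22):print(z,ray(c,[292,225],z))
print("nut",ray(c,[290,90],.155),"gate edges",ray(c,[[290,172],[290,210]],.14),px(c,[[.577,.06,.14]]))
print("TCP px at .18",px(c,[s["position"]-[0,0,.163]]))
for l in ["ladle_square_small","ladle_square_large","ladle_round_small","ladle_round_large"]:
    print(l,[(np.round(d["box"]),round(d["score"],2)) for d in bot.spot_in("wrist",l)][:4])
p=cv2.imread("pics/w2.png");b=cv2.resize(p[140:260,220:370],None,fx=4,fy=4,interpolation=2)
q=cv2.resize(p[0:80,360:460],None,fx=2,fy=4,interpolation=2)
cv2.imwrite("pics/w2c.png",b)
```

```text
0.204 [[0.5811 0.0583 0.204 ]]
0.22 [[0.5806 0.0639 0.22  ]]
nut [[0.5798 0.1591 0.155 ]] gate edges [[0.5806 0.0884 0.14  ]
 [0.5809 0.0514 0.14  ]] [[286.0239 201.3833]]
TCP px at .18 [[284.0404 281.9757]]
ladle_square_small [(array([291., 205.,  23.,  53.]), 0.79)]
ladle_square_large [(array([337., 126., 445., 253.]), 0.36)]
ladle_round_small [(array([407.,  20.,  59.,  39.]), 0.84), (array([236., 378.,  67.,  42.]), 0.54)]
ladle_round_large []
```

View pics/w2c.png

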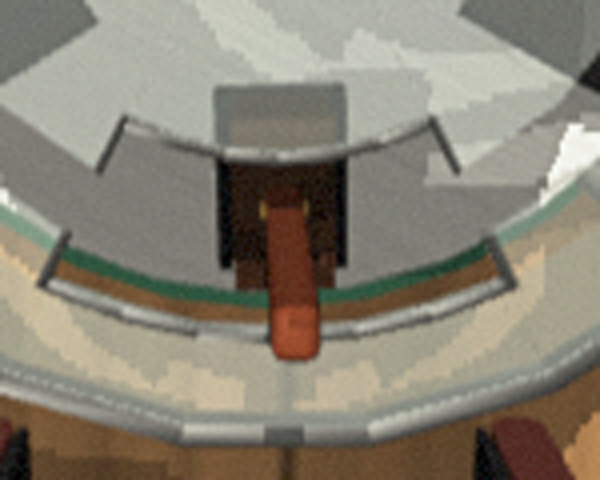

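Emit:
carry_out --plan '[{"claw": 0.7,"tx": 0.6,"ty": 0.2,"tz": -2.5,"yaw": 0},{"claw": 0.6,"tx": 0.6,"ty": 0.2,"tz": -5,"yaw": 0},{"claw": 0.5,"tx": 0.6,"ty": 0.2,"tz": -7.5,"yaw": 0},{"claw": 0.5,"tx": 0.6,"ty": 0.2,"tz": -10,"yaw": 0},{"claw": 0.5,"tx": 0.6,"ty": 0.2,"tz": -11.3,"yaw": 0}]'

```text
time: 9.9
position: [0.5813, 0.0627, 0.3386]
tcp_rot: [-95.1, 89.8, 175.1]
contact_force: [-0.0, 0.7, -0.6]
opening: 0.0441
```

Emit:
carry_out --plan '[{"claw": 0.3,"tx": 0,"ty": 0,"tz": 0,"yaw": 0},{"claw": 0.05,"tx": 0,"ty": 0,"tz": 0,"yaw": 0},{"claw": 0.05,"tx": 0,"ty": 0,"tz": 0,"yaw": 0},{"claw": 0.05,"tx": 0,"ty": 0,"tz": 0,"yaw": 0},{"claw": 0.05,"tx": 0,"ty": 0,"tz": 0,"yaw": 0}]' --newtons 25

```text
time: 10.32
position: [0.5831, 0.0614, 0.343]
tcp_rot: [89.9, 89.9, -0.0]
contact_force: [0.1, -0.8, 0.2]
opening: 0.0139
```

Emit:
carry_out --plan '[{"claw": 0.05,"tx": 0,"ty": 0,"tz": 0,"yaw": 0},{"claw": 0.05,"tx": 0,"ty": 0,"tz": 0.6,"yaw": 0},{"claw": 0.05,"tx": 0,"ty": 0,"tz": 1.2,"yaw": 0},{"claw": 0.05,"tx": 0,"ty": 0,"tz": 1.8,"yaw": 0},{"claw": 0.05,"tx": 0,"ty": 0,"tz": 2.5,"yaw": 0}]'

```text
time: 10.73
position: [0.5826, 0.0611, 0.3674]
tcp_rot: [151.8, 90.0, 61.9]
contact_force: [-0.2, -1.3, -0.6]
opening: 0.0095
```

Run:
```python
from h import *
np.set_printoptions(precision=4,suppress=True)
s=bot.sense();print(s["position"],s["joint_pos"],s["contact_force"],s["opening"]);p,c=shot("wrist","w3")
```

```text
[0.5826 0.0611 0.3674] [-0.7702 21.4304 90.9081  0.0048 67.6592 -0.8785] [-0.1975 -1.3142 -0.615 ] 0.009490345245377898
```

View pics/w3.png

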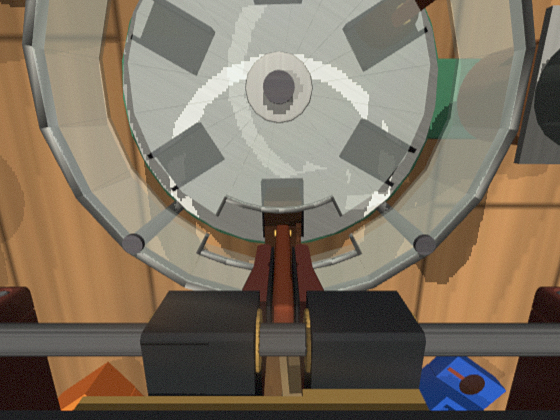

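Emit:
carry_out --plan '[{"claw": 0.05,"tx": 0,"ty": 0,"tz": 0,"yaw": 0.105},{"claw": 0.05,"tx": 0,"ty": 0,"tz": 0,"yaw": 0.21},{"claw": 0.05,"tx": 0,"ty": 0,"tz": 0,"yaw": 0.314},{"claw": 0.05,"tx": 0,"ty": 0,"tz": 0,"yaw": 0.42},{"claw": 0.05,"tx": 0,"ty": 0,"tz": 0,"yaw": 0.524}]'

```text
time: 11.2
position: [0.5826, 0.0611, 0.367]
tcp_rot: [55.6, 90.0, -4.0]
contact_force: [-0.1, 0.1, -0.1]
opening: 0.0098
```

Emit:
carry_out --plan '[{"claw": 0.05,"tx": 0,"ty": 0,"tz": 0,"yaw": 0.105},{"claw": 0.05,"tx": 0,"ty": 0,"tz": 0,"yaw": 0.21},{"claw": 0.05,"tx": 0,"ty": 0,"tz": 0,"yaw": 0.314},{"claw": 0.05,"tx": 0,"ty": 0,"tz": 0,"yaw": 0.42},{"claw": 0.05,"tx": 0,"ty": 0,"tz": 0,"yaw": 0.524}]'

```text
time: 11.62
position: [0.5827, 0.0611, 0.367]
tcp_rot: [17.1, 90.0, -12.4]
contact_force: [-0.1, -0.7, -0.8]
opening: 0.01
```

Emit:
carry_out --plan '[{"claw": 0.05,"tx": 0,"ty": 0,"tz": 0,"yaw": 0.105},{"claw": 0.05,"tx": 0,"ty": 0,"tz": 0,"yaw": 0.21},{"claw": 0.05,"tx": 0,"ty": 0,"tz": 0,"yaw": 0.314},{"claw": 0.05,"tx": 0,"ty": 0,"tz": 0,"yaw": 0.42},{"claw": 0.05,"tx": 0,"ty": 0,"tz": 0,"yaw": 0.524}]'

```text
time: 12.03
position: [0.5826, 0.0611, 0.367]
tcp_rot: [-15.3, 90.0, -14.8]
contact_force: [-0.7, -1.2, 0.6]
opening: 0.0097
```

Run:
```python
from h import *
np.set_printoptions(precision=4,suppress=True)
s=bot.sense();print(s["position"],s["joint_pos"],s["contact_force"],s["ft_torque"],s["opening"])
p,c=shot("scene","s5");T=R.from_euler("xyz",s["tcp_rot"],degrees=True).as_matrix();print(T)
# stand tops from scene: plywood mask
h=cv2.cvtColor(cv2.imread("pics/scene0.png"),cv2.COLOR_BGR2HSV)
cv2.imwrite("pics/st.png",cv2.resize(p[200:310,175:290],None,fx=5,fy=5,interpolation=2))
```

```text
[0.5826 0.0611 0.367 ] [ -0.7664  21.4587  90.9356  -0.0052  67.5863 -91.2443] [-0.6948 -1.152   0.6461] [0.0417 0.0455 0.03  ] 0.009704651869883828
[[ 0.0003 -0.0084  1.    ]
 [-0.0001  1.      0.0084]
 [-1.     -0.0001  0.0003]]
```

View pics/st.png

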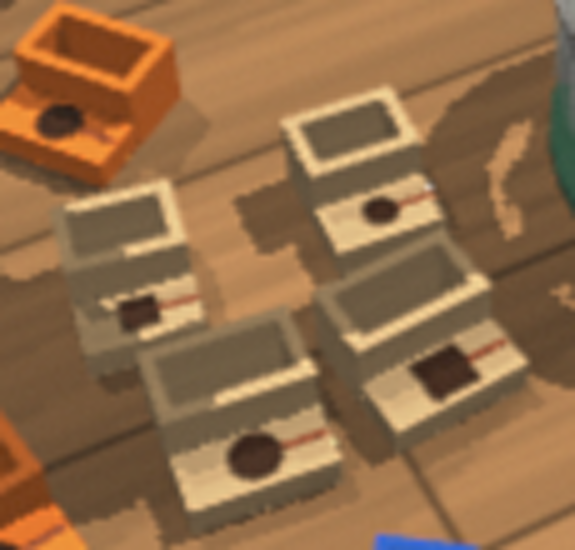

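Crop of stands: square-small top corners at crop (60,208), (172,182), (190,243), (75,265); round-small (283,122), (390,88), (418,140), (303,172).

```bash
cat >> h.py <<'E'
from scipy.optimize import least_squares
def fit(c,u,wy,wx=.052,z=.052,x0=None):
    # u: corners (-x,-y),(-x,+y),(+x,+y),(+x,-y)
    L=np.array([[-wx,-wy],[-wx,wy],[wx,wy],[wx,-wy]])/2
    def f(p):
        a=p[2];M=np.array([[np.cos(a),-np.sin(a)],[np.sin(a),np.cos(a)]])
        return (px(c,np.c_[L@M.T+p[:2],np.full(4,z)])-u).ravel()
    r=least_squares(f,[*ray(c,np.mean(u,0),z)[0][:2],0] if x0 is None else x0,x_scale=[.1,.1,1]);return r.x,np.abs(r.fun).max()
E
python3 - <<'E'
from h import *
np.set_printoptions(precision=4,suppress=True)
c=cam("scene")
for n,u in(("sqs",[[60,208],[172,182],[190,243],[75,265]]),("rds",[[283,122],[390,88],[418,140],[303,172]])):
    r,e=fit(c,np.array(u)/5+[175,200],.072);print(n,r[:2],np.degrees(r[2]),e)
E
```

```text
sqs [ 0.4861 -0.2546] -11.188244598174604 1.2086125220822623
rds [ 0.4817 -0.1064] -7.017633810439964 0.9146792400987351
```

Emit:
carry_out --plan '[{"claw": 0.05,"tx": -0.2,"ty": 0,"tz": 1.5,"yaw": 0},{"claw": 0.05,"tx": -0.3,"ty": 0,"tz": 3,"yaw": 0},{"claw": 0.05,"tx": -0.3,"ty": 0,"tz": 5,"yaw": 0},{"claw": 0.05,"tx": -0.3,"ty": 0,"tz": 7,"yaw": 0},{"claw": 0.05,"tx": -0.3,"ty": 0,"tz": 10,"yaw": 0}]'

```text
time: 12.5
position: [0.5788, 0.0611, 0.466]
tcp_rot: [-179.6, 89.8, -179.5]
contact_force: [0.6, -0.9, -0.9]
opening: 0.01
```

Emit:
carry_out --plan '[{"claw": 0.05,"tx": -0.6,"ty": -1.4,"tz": 0,"yaw": -0.117},{"claw": 0.05,"tx": -1.2,"ty": -2.8,"tz": 0,"yaw": -0.235},{"claw": 0.05,"tx": -1.8,"ty": -4.2,"tz": 0,"yaw": -0.352},{"claw": 0.05,"tx": -2.4,"ty": -5.6,"tz": 0,"yaw": -0.47},{"claw": 0.05,"tx": -3,"ty": -7,"tz": 0,"yaw": -0.588}]'

```text
time: 12.92
position: [0.5492, -0.0094, 0.467]
tcp_rot: [13.1, 90.0, -20.9]
contact_force: [0.3, -0.3, -0.8]
opening: 0.0098
```

Emit:
carry_out --plan '[{"claw": 0.05,"tx": -0.6,"ty": -1.4,"tz": 0,"yaw": -0.117},{"claw": 0.05,"tx": -1.2,"ty": -2.8,"tz": 0,"yaw": -0.235},{"claw": 0.05,"tx": -1.8,"ty": -4.2,"tz": 0,"yaw": -0.352},{"claw": 0.05,"tx": -2.4,"ty": -5.6,"tz": 0,"yaw": -0.47},{"claw": 0.05,"tx": -3,"ty": -7,"tz": 0,"yaw": -0.588}]'

```text
time: 13.33
position: [0.5191, -0.0795, 0.4669]
tcp_rot: [45.8, 90.0, -21.9]
contact_force: [0.9, -0.6, -0.7]
opening: 0.0101
```

Emit:
carry_out --plan '[{"claw": 0.05,"tx": -0.7,"ty": -1.5,"tz": 0,"yaw": -0.117},{"claw": 0.05,"tx": -1.4,"ty": -3,"tz": 0,"yaw": -0.235},{"claw": 0.05,"tx": -2.1,"ty": -4.5,"tz": 0,"yaw": -0.352},{"claw": 0.05,"tx": -2.8,"ty": -6.2,"tz": 0,"yaw": -0.47},{"claw": 0.05,"tx": -3.3,"ty": -7.6,"tz": 0,"yaw": -0.588}]'

```text
time: 13.75
position: [0.4859, -0.1557, 0.467]
tcp_rot: [19.7, 90.0, -81.7]
contact_force: [-0.3, 0.1, -0.6]
opening: 0.0099
```

Run:
```python
from h import *
np.set_printoptions(precision=4,suppress=True)
s=bot.sense();print(s["position"],s["joint_pos"],s["contact_force"],s["opening"]);
T=R.from_euler("xyz",s["tcp_rot"],degrees=True).as_matrix();print(T[:,1])
p,c=shot("wrist","w4");print(px(c,[[.4861,-.2546,.052],[.4817,-.1064,.052]]))
```

```text
[ 0.4859 -0.1557  0.467 ] [-25.523    9.9723  92.335   -0.018   77.6808 -14.1413] [-0.3291  0.0709 -0.6469] 0.009912998724759599
[ 0.9803 -0.1973  0.0001]
[[297.7288 252.3365]
 [271.9293 143.3992]]
```

View pics/w4.png

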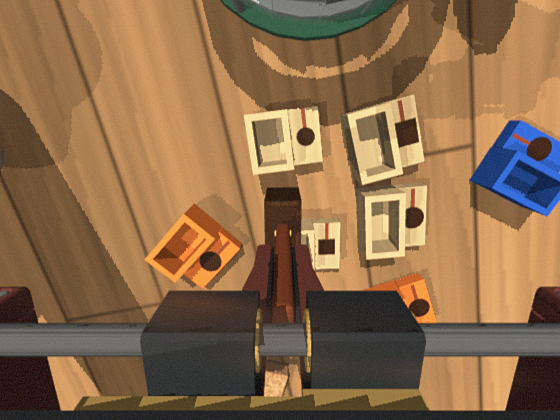

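Wrist: bowl held at (283,205); round-small stand top about (271,141), matching prediction (272,143). Square-small is half hidden; its step's outer corners are at about (341,222) and (339,270).

Run:
```python
from h import *
np.set_printoptions(precision=4,suppress=True)
s=bot.sense();c=cam("wrist",s)
for n,(x,y,a) in dict(sqs=(.4861,-.2546,-11.2),rds=(.4817,-.1064,-7)).items():
    M=R.from_euler("z",a,degrees=True).as_matrix()
    print(n,px(c,np.array([[.066,.036,.024],[.066,-.036,.024],[.046,0,.024],[-.026,.036,.052],[-.026,-.036,.052],[.026,-.036,.052],[.026,.036,.052]])@M.T+[x,y,0]))
# observed mark dark blob near sqs
p=cv2.imread("pics/w4.png");g=cv2.cvtColor(p,cv2.COLOR_BGR2GRAY)
for b in((305,225,345,268),(290,115,322,155)):
    k=g[b[1]:b[3],b[0]:b[2]]<60;yy,xx=np.nonzero(k);print("mark",xx.mean()+b[0],yy.mean()+b[1],k.sum(),ray(c,[xx.mean()+b[0],yy.mean()+b[1]],.024))
cv2.imwrite("pics/w4c.png",cv2.resize(p[100:285,235:350],None,fx=5,fy=3.2,interpolation=2))
```

```text
sqs [[344.6552 218.0828]
 [342.393  264.8012]
 [329.5274 242.1086]
 [278.6784 225.3846]
 [279.4068 274.5698]
 [317.0519 274.226 ]
 [318.1969 225.002 ]]
rds [[321.6605 106.123 ]
 [324.2721 162.9249]
 [307.6001 136.56  ]
 [246.9551 112.3441]
 [253.6199 172.3176]
 [295.038  168.8639]
 [290.6349 108.4951]]
mark 322.25482625482624 248.75675675675677 259 [[ 0.5193 -0.2716  0.024 ]]
mark 305.0943396226415 136.22641509433961 212 [[ 0.5243 -0.1109  0.024 ]]
```

Emit:
carry_out --plan '[{"claw": 0.05,"tx": -3,"ty": 0,"tz": 0,"yaw": 0},{"claw": 0.05,"tx": -6,"ty": 0,"tz": 0,"yaw": 0},{"claw": 0.05,"tx": -8,"ty": 0,"tz": 0,"yaw": 0},{"claw": 0.05,"tx": -8,"ty": 0,"tz": 0,"yaw": 0},{"claw": 0.05,"tx": -8,"ty": 0,"tz": 0,"yaw": 0}]'

```text
time: 14.22
position: [0.4062, -0.1547, 0.4671]
tcp_rot: [87.9, 89.9, -13.1]
contact_force: [0.4, -0.2, -0.3]
opening: 0.01
```

Run:
```python
from h import *
np.set_printoptions(precision=4,suppress=True)
s=bot.sense();print(s["position"],s["tcp_rot"]);
p,c=shot("wrist","w5");print(px(c,[[.484,-.257,.052],[.4817,-.1064,.052]]))
x,y=[int(v) for v in px(c,[[.49,-.19,.05]])[0]];x0,y0=x-75,y-100;print(x0,y0,p.shape)
cv2.imwrite("pics/w5c.png",cv2.resize(p[y0:y0+200,x0:x0+150],None,fx=5,fy=3,interpolation=2))
```

```text
[ 0.4062 -0.1547  0.4671] [ 87.8927  89.9298 -13.0768]
[[354.287  244.7054]
 [336.6796 131.5467]]
277 95 (420, 560, 3)
```

View pics/w5c.png

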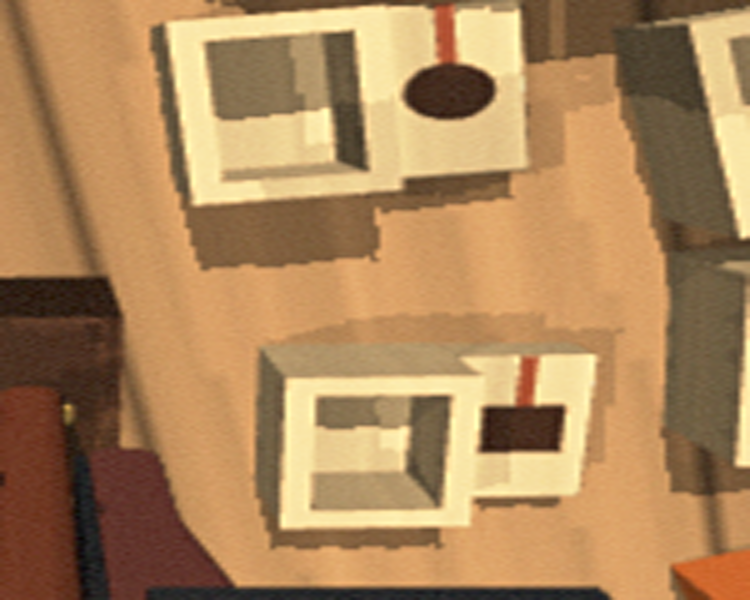

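Crop: both small stands are clear: square-small rim corners (280,376), (480,374), (470,525), (279,528); round-small (165,24), (387,8), (403,189), (192,205) in crop coordinates.

Run:
```python
from h import *
np.set_printoptions(precision=4,suppress=True)
s=bot.sense();c=cam("wrist",s)
T=R.from_euler("xyz",s["tcp_rot"],degrees=True).as_matrix();print("jaw",np.degrees(np.arctan2(T[1,1],T[0,1])),s["position"])
for n,u in(("sqs",[[279,528],[280,376],[480,374],[470,525]]),("rds",[[192,205],[165,24],[387,8],[403,189]])):
    r,e=fit(c,np.array(u)/[5,3]+[277,95],.072);print(n,r[:2],np.degrees(r[2]),e)
    print((r[:2]-s["position"][:2])*100)
for q in([522,429],[450,91]): print("mark",ray(c,np.array(q)/[5,3]+[277,95],.024))
```

```text
jaw -10.934890271995485 [ 0.4071 -0.1549  0.4672]
sqs [ 0.4826 -0.2585] -8.83360841957882 0.7607827311167341
[  7.5502 -10.3642]
rds [ 0.4801 -0.1059] -4.023644160404501 0.47442356581129275
[7.3058 4.8948]
mark [[ 0.529  -0.2673  0.024 ]]
mark [[ 0.5266 -0.1086  0.024 ]]
```

Emit:
carry_out --plan '[{"claw": 0.05,"tx": 2.5,"ty": -3,"tz": 0,"yaw": 0.035},{"claw": 0.05,"tx": 5,"ty": -6,"tz": 0,"yaw": 0.035},{"claw": 0.05,"tx": 7,"ty": -9,"tz": 0,"yaw": 0.035},{"claw": 0.05,"tx": 7.5,"ty": -10.2,"tz": 0,"yaw": 0.035},{"claw": 0.05,"tx": 7.5,"ty": -10.2,"tz": -2,"yaw": 0.035}]'

```text
time: 14.68
position: [0.4857, -0.2607, 0.4493]
tcp_rot: [61.1, 89.5, -37.8]
contact_force: [1.5, -0.2, 0.1]
opening: 0.0096
```

Emit:
carry_out --plan '[{"claw": 0.05,"tx": 0,"ty": 0,"tz": -2.5,"yaw": 0},{"claw": 0.05,"tx": 0,"ty": 0,"tz": -5,"yaw": 0},{"claw": 0.05,"tx": 0,"ty": 0,"tz": -7,"yaw": 0},{"claw": 0.05,"tx": 0,"ty": 0,"tz": -8.5,"yaw": 0},{"claw": 0.05,"tx": 0,"ty": 0,"tz": -8.5,"yaw": 0}]'

```text
time: 15.1
position: [0.4814, -0.256, 0.3582]
tcp_rot: [-118.8, 89.6, 142.3]
contact_force: [-0.2, 1.2, -0.6]
opening: 0.0099
```

Run:
```python
from h import *
np.set_printoptions(precision=4,suppress=True)
s=bot.sense();c=cam("scene");print(s["position"],s["contact_force"])
T=R.from_euler("xyz",s["tcp_rot"],degrees=True).as_matrix();print(T)
```

```text
[ 0.4814 -0.256   0.3582] [-0.1799  1.2128 -0.5897]
[[-0.0049  0.988  -0.1541]
 [ 0.0038 -0.1541 -0.988 ]
 [-1.     -0.0054 -0.003 ]]
```

Emit:
carry_out --plan '[{"claw": 0.05,"tx": 0.1,"ty": -0.1,"tz": -0.4,"yaw": 0},{"claw": 0.05,"tx": 0.1,"ty": -0.1,"tz": -0.8,"yaw": 0},{"claw": 0.05,"tx": 0.1,"ty": -0.1,"tz": -1.2,"yaw": 0},{"claw": 0.05,"tx": 0.1,"ty": -0.1,"tz": -1.6,"yaw": 0},{"claw": 0.05,"tx": 0.1,"ty": -0.1,"tz": -1.8,"yaw": 0}]'

```text
time: 15.52
position: [0.483, -0.2578, 0.3442]
tcp_rot: [87.2, 89.9, -11.7]
contact_force: [-0.0, 0.4, -0.4]
opening: 0.0094
```

Emit:
carry_out --plan '[{"claw": 0.05,"tx": 0,"ty": 0,"tz": -0.4,"yaw": 0},{"claw": 0.05,"tx": 0,"ty": 0,"tz": -0.8,"yaw": 0},{"claw": 0.05,"tx": 0,"ty": 0,"tz": -1.2,"yaw": 0},{"claw": 0.05,"tx": 0,"ty": 0,"tz": -1.6,"yaw": 0},{"claw": 0.05,"tx": 0,"ty": 0,"tz": -2,"yaw": 0}]'

```text
time: 15.93
position: [0.4825, -0.2578, 0.3231]
tcp_rot: [-111.6, 90.0, 149.6]
contact_force: [0.2, 0.8, 0.1]
opening: 0.0097
```

Emit:
carry_out --plan '[{"claw": 0.05,"tx": 0,"ty": 0,"tz": -0.4,"yaw": 0},{"claw": 0.05,"tx": 0,"ty": 0,"tz": -0.8,"yaw": 0},{"claw": 0.05,"tx": 0,"ty": 0,"tz": -1.2,"yaw": 0},{"claw": 0.05,"tx": 0,"ty": 0,"tz": -1.4,"yaw": 0},{"claw": 0.05,"tx": 0,"ty": 0,"tz": -1.4,"yaw": 0}]'

```text
time: 16.35
position: [0.4824, -0.2578, 0.309]
tcp_rot: [-106.3, 89.9, 154.8]
contact_force: [-0.3, 1.3, -0.9]
opening: 0.0101
```

Emit:
carry_out --plan '[{"claw": 0.05,"tx": 0,"ty": 0,"tz": -0.2,"yaw": 0},{"claw": 0.05,"tx": 0,"ty": 0,"tz": -0.35,"yaw": 0},{"claw": 0.05,"tx": 0,"ty": 0,"tz": -0.5,"yaw": 0},{"claw": 0.05,"tx": 0,"ty": 0,"tz": -0.5,"yaw": 0},{"claw": 0.05,"tx": 0,"ty": 0,"tz": -0.5,"yaw": 0}]'

```text
time: 16.77
position: [0.4827, -0.2579, 0.3047]
tcp_rot: [86.2, 90.0, -12.7]
contact_force: [0.4, 1.1, 0.3]
opening: 0.0099
```

Emit:
carry_out --plan '[{"claw": 0.2,"tx": 0,"ty": 0,"tz": 0,"yaw": 0},{"claw": 0.35,"tx": 0,"ty": 0,"tz": 0,"yaw": 0},{"claw": 0.5,"tx": 0,"ty": 0,"tz": 0,"yaw": 0},{"claw": 0.5,"tx": 0,"ty": 0,"tz": 0,"yaw": 0},{"claw": 0.5,"tx": 0,"ty": 0,"tz": 0,"yaw": 0}]'

```text
time: 17.18
position: [0.4826, -0.258, 0.3046]
tcp_rot: [-17.6, 90.0, -116.5]
contact_force: [0.3, -0.5, 0.3]
opening: 0.0403
```

Emit:
carry_out --plan '[{"claw": 0.5,"tx": 0,"ty": 0,"tz": 3,"yaw": 0},{"claw": 0.5,"tx": 0,"ty": 0,"tz": 6,"yaw": 0},{"claw": 0.5,"tx": 0,"ty": 0,"tz": 9,"yaw": 0},{"claw": 0.5,"tx": 0,"ty": 0,"tz": 12,"yaw": 0},{"claw": 0.5,"tx": 0,"ty": 0,"tz": 15,"yaw": 0}]'

```text
time: 17.6
position: [0.4823, -0.2577, 0.4561]
tcp_rot: [-73.1, 90.0, -172.0]
contact_force: [-0.2, -1.7, -0.2]
opening: 0.0439
```

Run:
```python
from h import *
np.set_printoptions(precision=4,suppress=True)
s=bot.sense();print(s["position"],s["joint_pos"],s["contact_force"])
shot("wrist","w6");p,c=shot("scene","s6")
top=[.4826,-.2585,.166];print("pred top",px(c,[top]),"pred TCP commanded? base",px(c,[[.4826,-.2585,.056]]))
print([(np.round(d["box"],1),round(d["score"],2)) for d in bot.spot_in("scene","ladle_square_small")][:3])
h=cv2.cvtColor(p,cv2.COLOR_BGR2HSV).astype(int)
k=((h[...,0]<10)&(h[...,1]>120)&(h[...,2]>40)&(h[...,2]<200)).astype(np.uint8);k[:,:170]=0;k[:200]=0;k[:,225:]=0;k[262:]=0
n,_,st,ce=cv2.connectedComponentsWithStats(k);print([tuple(x) for x in st[1:] if x[4]>8])
```

```text
[ 0.4823 -0.2577  0.4561] [-35.3522  13.6575  89.0591  -0.0081  77.2918 -26.4683] [-0.1891 -1.7248 -0.2362]
pred top [[192.1929 217.3788]] pred TCP commanded? base [[198.0504 243.5432]]
[(array([197.7, 233.4,  18.3,  31.4]), 0.78)]
[(np.int32(189), np.int32(217), np.int32(11), np.int32(29), np.int32(94))]
```

Scene check: handle blob spans rows 217–246, columns 189–200, as predicted for a seated, upright ladle. Now back to the lever.

Emit:
carry_out --plan '[{"claw": 0.55,"tx": 0.7,"ty": 3,"tz": 0,"yaw": 0.03},{"claw": 0.55,"tx": 1.5,"ty": 6.1,"tz": 0,"yaw": 0.06},{"claw": 0.55,"tx": 2.2,"ty": 9.2,"tz": 0,"yaw": 0.09},{"claw": 0.55,"tx": 3,"ty": 12.3,"tz": 0,"yaw": 0.12},{"claw": 0.55,"tx": 3.7,"ty": 15.3,"tz": 0,"yaw": 0.155}]'

```text
time: 18.17
position: [0.5192, -0.1033, 0.4528]
tcp_rot: [-109.8, 89.8, 160.3]
contact_force: [-0.0, -0.7, 0.4]
opening: 0.0484
```

Emit:
carry_out --plan '[{"claw": 0.55,"tx": 0.7,"ty": 3,"tz": 0,"yaw": 0},{"claw": 0.55,"tx": 1.5,"ty": 6.1,"tz": 0,"yaw": 0},{"claw": 0.55,"tx": 2.2,"ty": 9.2,"tz": 0,"yaw": 0},{"claw": 0.55,"tx": 3,"ty": 12.3,"tz": 0,"yaw": 0},{"claw": 0.55,"tx": 3.7,"ty": 15.3,"tz": 0,"yaw": 0}]'

```text
time: 18.58
position: [0.5563, 0.0498, 0.4528]
tcp_rot: [-91.0, 89.8, 179.0]
contact_force: [0.7, -0.3, 0.6]
opening: 0.0485
```

Emit:
carry_out --plan '[{"claw": 0.55,"tx": 0.7,"ty": 3,"tz": 0,"yaw": 0},{"claw": 0.55,"tx": 1.5,"ty": 6.1,"tz": 0,"yaw": 0},{"claw": 0.55,"tx": 2.2,"ty": 9.2,"tz": 0,"yaw": 0},{"claw": 0.55,"tx": 3,"ty": 12.3,"tz": 0,"yaw": 0},{"claw": 0.55,"tx": 3.7,"ty": 15.3,"tz": 0,"yaw": 0}]'

```text
time: 19.0
position: [0.5933, 0.2027, 0.4525]
tcp_rot: [-76.5, 89.8, -166.5]
contact_force: [0.9, -0.4, -0.3]
opening: 0.0482
```

Emit:
carry_out --plan '[{"claw": 0.55,"tx": 0.8,"ty": 3,"tz": 0,"yaw": 0},{"claw": 0.55,"tx": 1.6,"ty": 6.1,"tz": 0,"yaw": 0},{"claw": 0.55,"tx": 2.4,"ty": 9.2,"tz": 0,"yaw": 0},{"claw": 0.55,"tx": 3.2,"ty": 12.3,"tz": 0,"yaw": 0},{"claw": 0.55,"tx": 3.8,"ty": 15.3,"tz": 0,"yaw": 0}]'

```text
time: 19.42
position: [0.6316, 0.3556, 0.4521]
tcp_rot: [-64.9, 89.8, -154.9]
contact_force: [0.1, 0.3, -0.1]
opening: 0.048
```

Emit:
carry_out --plan '[{"claw": 0.55,"tx": 0,"ty": 0,"tz": 0,"yaw": 0},{"claw": 0.55,"tx": 0,"ty": 0,"tz": -2.5,"yaw": 0},{"claw": 0.55,"tx": 0,"ty": 0,"tz": -4,"yaw": 0},{"claw": 0.55,"tx": 0,"ty": 0,"tz": -4,"yaw": 0},{"claw": 0.55,"tx": 0,"ty": 0,"tz": -4,"yaw": 0}]'

```text
time: 19.83
position: [0.631, 0.3535, 0.4122]
tcp_rot: [-64.7, 89.7, -154.7]
contact_force: [-0.6, 0.8, 0.7]
opening: 0.0482
```

Emit:
carry_out --plan '[{"claw": 0.55,"tx": 0,"ty": 0,"tz": -2.5,"yaw": 0},{"claw": 0.55,"tx": 0,"ty": 0,"tz": -5,"yaw": 0},{"claw": 0.55,"tx": 0,"ty": 0,"tz": -7.5,"yaw": 0},{"claw": 0.55,"tx": 0,"ty": 0,"tz": -9.7,"yaw": 0},{"claw": 0.55,"tx": 0,"ty": 0,"tz": -9.7,"yaw": 0}]' --newtons 35

```text
time: 20.25
position: [0.6303, 0.3529, 0.3135]
tcp_rot: [-65.5, 89.6, -155.6]
contact_force: [-0.7, 0.8, -0.0]
opening: 0.0483
```

Emit:
carry_out --plan '[{"claw": 0.45,"tx": 0,"ty": 0,"tz": 0,"yaw": 0},{"claw": 0.36,"tx": 0,"ty": 0,"tz": 0,"yaw": 0},{"claw": 0.31,"tx": 0,"ty": 0,"tz": 0,"yaw": 0},{"claw": 0.31,"tx": 0,"ty": 0,"tz": 0,"yaw": 0},{"claw": 0.31,"tx": 0,"ty": 0,"tz": 0,"yaw": 0}]'

```text
time: 20.67
position: [0.6325, 0.3545, 0.3197]
tcp_rot: [114.0, 89.8, 24.0]
contact_force: [1.3, 0.1, 0.1]
opening: 0.0273
```

Emit:
carry_out --plan '[{"claw": 0.31,"tx": -1.18,"ty": 0.32,"tz": 0,"yaw": 0},{"claw": 0.31,"tx": -2.38,"ty": 0.57,"tz": 0,"yaw": 0},{"claw": 0.31,"tx": -3.59,"ty": 0.74,"tz": 0,"yaw": 0},{"claw": 0.31,"tx": -4.8,"ty": 0.84,"tz": 0,"yaw": 0},{"claw": 0.31,"tx": -6.02,"ty": 0.87,"tz": 0,"yaw": 0}]'

```text
time: 21.08
position: [0.5735, 0.3645, 0.3195]
tcp_rot: [117.9, 89.4, 27.9]
contact_force: [11.5, 6.3, -4.8]
opening: 0.0268
```

Emit:
carry_out --plan '[{"claw": 0.31,"tx": -1.23,"ty": -0.05,"tz": 0,"yaw": 0},{"claw": 0.31,"tx": -2.44,"ty": -0.17,"tz": 0,"yaw": 0},{"claw": 0.31,"tx": -3.65,"ty": -0.37,"tz": 0,"yaw": 0},{"claw": 0.31,"tx": -4.84,"ty": -0.64,"tz": 0,"yaw": 0},{"claw": 0.31,"tx": -6.1,"ty": -0.98,"tz": 0,"yaw": 0}]'

```text
time: 21.5
position: [0.5139, 0.3561, 0.3201]
tcp_rot: [122.4, 89.0, 32.5]
contact_force: [31.6, 15.8, -22.6]
opening: 0.0274
```

Emit:
carry_out --plan '[{"claw": 0.31,"tx": 0,"ty": 0,"tz": 0,"yaw": 0},{"claw": 0.31,"tx": 0,"ty": 0,"tz": 0,"yaw": 0},{"claw": 0.31,"tx": 0,"ty": 0,"tz": 0,"yaw": 0},{"claw": 0.31,"tx": 0,"ty": 0,"tz": 0,"yaw": 0},{"claw": 0.31,"tx": 0,"ty": 0,"tz": 0,"yaw": 0}]'

```text
time: 21.92
position: [0.515, 0.3561, 0.3201]
tcp_rot: [120.9, 89.0, 30.9]
contact_force: [16.8, 10.2, -8.5]
opening: 0.0271
```

Emit:
carry_out --plan '[{"claw": 0.33,"tx": 2.4,"ty": 0.6,"tz": 0,"yaw": 0},{"claw": 0.33,"tx": 4.9,"ty": 0.93,"tz": 0,"yaw": 0},{"claw": 0.33,"tx": 7.4,"ty": 0.95,"tz": 0,"yaw": 0},{"claw": 0.33,"tx": 9.7,"ty": 0.68,"tz": 0,"yaw": 0},{"claw": 0.33,"tx": 12.1,"ty": 0.11,"tz": 0,"yaw": 0}]'

```text
time: 22.33
position: [0.6312, 0.3548, 0.3178]
tcp_rot: [-94.5, 89.9, 175.6]
contact_force: [-0.1, 0.2, 1.0]
opening: 0.0289
```

Emit:
carry_out --plan '[{"claw": 0.33,"tx": 0,"ty": 0,"tz": 0,"yaw": 0},{"claw": 0.33,"tx": 0,"ty": 0,"tz": 0,"yaw": 0},{"claw": 0.33,"tx": 0,"ty": 0,"tz": 0,"yaw": 0},{"claw": 0.31,"tx": 0,"ty": 0,"tz": 0,"yaw": 0},{"claw": 0.31,"tx": 0,"ty": 0,"tz": 0,"yaw": 0}]'

```text
time: 22.75
position: [0.6304, 0.3546, 0.3179]
tcp_rot: [-120.7, 90.0, 149.3]
contact_force: [1.9, 1.2, -0.9]
opening: 0.0269
```

Emit:
carry_out --plan '[{"claw": 0.31,"tx": -1.18,"ty": 0.32,"tz": 0,"yaw": 0},{"claw": 0.31,"tx": -2.38,"ty": 0.57,"tz": 0,"yaw": 0},{"claw": 0.31,"tx": -3.59,"ty": 0.74,"tz": 0,"yaw": 0},{"claw": 0.31,"tx": -4.8,"ty": 0.84,"tz": 0,"yaw": 0},{"claw": 0.31,"tx": -6.02,"ty": 0.87,"tz": 0,"yaw": 0}]'

```text
time: 23.17
position: [0.5721, 0.3641, 0.3181]
tcp_rot: [115.1, 89.6, 25.1]
contact_force: [11.9, 6.0, -7.7]
opening: 0.0276
```

Emit:
carry_out --plan '[{"claw": 0.31,"tx": -1.23,"ty": -0.05,"tz": 0,"yaw": 0},{"claw": 0.31,"tx": -2.44,"ty": -0.17,"tz": 0,"yaw": 0},{"claw": 0.31,"tx": -3.65,"ty": -0.37,"tz": 0,"yaw": 0},{"claw": 0.31,"tx": -4.84,"ty": -0.64,"tz": 0,"yaw": 0},{"claw": 0.31,"tx": -6.1,"ty": -0.98,"tz": 0,"yaw": 0}]'

```text
time: 23.58
position: [0.5133, 0.3554, 0.319]
tcp_rot: [116.3, 89.1, 26.4]
contact_force: [37.6, 10.4, -23.9]
opening: 0.0274
```

Emit:
carry_out --plan '[{"claw": 0.31,"tx": 0,"ty": 0,"tz": 0,"yaw": 0},{"claw": 0.33,"tx": 3,"ty": 0.65,"tz": 0,"yaw": 0},{"claw": 0.33,"tx": 6,"ty": 0.98,"tz": 0,"yaw": 0},{"claw": 0.33,"tx": 9.1,"ty": 0.75,"tz": 0,"yaw": 0},{"claw": 0.33,"tx": 12.1,"ty": 0.11,"tz": 0,"yaw": 0}]'

```text
time: 24.0
position: [0.6305, 0.3551, 0.3175]
tcp_rot: [-86.8, 89.8, -176.7]
contact_force: [0.1, 0.4, 0.5]
opening: 0.0287
```

Emit:
carry_out --plan '[{"claw": 0.33,"tx": 0,"ty": 0,"tz": 0,"yaw": 0},{"claw": 0.33,"tx": 0,"ty": 0,"tz": 0,"yaw": 0},{"claw": 0.33,"tx": 0,"ty": 0,"tz": 0,"yaw": 0},{"claw": 0.31,"tx": 0,"ty": 0,"tz": 0,"yaw": 0},{"claw": 0.31,"tx": 0,"ty": 0,"tz": 0,"yaw": 0}]'

```text
time: 24.42
position: [0.6298, 0.3545, 0.3176]
tcp_rot: [-75.8, 89.9, -165.7]
contact_force: [1.6, 0.2, -1.6]
opening: 0.0276
```

Emit:
carry_out --plan '[{"claw": 0.31,"tx": -1.18,"ty": 0.32,"tz": 0,"yaw": 0},{"claw": 0.31,"tx": -2.38,"ty": 0.57,"tz": 0,"yaw": 0},{"claw": 0.31,"tx": -3.59,"ty": 0.74,"tz": 0,"yaw": 0},{"claw": 0.31,"tx": -4.8,"ty": 0.84,"tz": 0,"yaw": 0},{"claw": 0.31,"tx": -6.02,"ty": 0.87,"tz": 0,"yaw": 0}]'

```text
time: 24.83
position: [0.5717, 0.3638, 0.3179]
tcp_rot: [111.3, 89.6, 21.3]
contact_force: [11.3, 3.2, -7.1]
opening: 0.0276
```

Emit:
carry_out --plan '[{"claw": 0.31,"tx": -1.23,"ty": -0.05,"tz": 0,"yaw": 0},{"claw": 0.31,"tx": -2.44,"ty": -0.17,"tz": 0,"yaw": 0},{"claw": 0.31,"tx": -3.65,"ty": -0.37,"tz": 0,"yaw": 0},{"claw": 0.31,"tx": -4.84,"ty": -0.64,"tz": 0,"yaw": 0},{"claw": 0.31,"tx": -6.1,"ty": -0.98,"tz": 0,"yaw": 0}]'

```text
time: 25.25
position: [0.5132, 0.3552, 0.3188]
tcp_rot: [114.0, 89.1, 24.1]
contact_force: [39.7, 9.3, -29.3]
opening: 0.0274
```

Emit:
carry_out --plan '[{"claw": 0.31,"tx": 0,"ty": 0,"tz": 0,"yaw": 0},{"claw": 0.33,"tx": 3,"ty": 0.65,"tz": 0,"yaw": 0},{"claw": 0.33,"tx": 6,"ty": 0.98,"tz": 0,"yaw": 0},{"claw": 0.33,"tx": 9.1,"ty": 0.75,"tz": 0,"yaw": 0},{"claw": 0.33,"tx": 12.1,"ty": 0.11,"tz": 0,"yaw": 0}]'

```text
time: 25.67
position: [0.6302, 0.3552, 0.3176]
tcp_rot: [-89.6, 89.9, -179.5]
contact_force: [-0.3, 1.0, -0.3]
opening: 0.0291
```

Emit:
carry_out --plan '[{"claw": 0.33,"tx": 0,"ty": 0,"tz": 0,"yaw": 0},{"claw": 0.33,"tx": 0,"ty": 0,"tz": 0,"yaw": 0},{"claw": 0.33,"tx": 0,"ty": 0,"tz": 0,"yaw": 0},{"claw": 0.31,"tx": 0,"ty": 0,"tz": 0,"yaw": 0},{"claw": 0.31,"tx": 0,"ty": 0,"tz": 0,"yaw": 0}]'

```text
time: 26.08
position: [0.6296, 0.3545, 0.3177]
tcp_rot: [-75.8, 89.9, -165.7]
contact_force: [1.8, 0.3, -0.6]
opening: 0.0274
```

Run:
```python
from h import *
np.set_printoptions(precision=1,suppress=True)
p,c=shot("scene","s7")
h=cv2.cvtColor(p,cv2.COLOR_BGR2HSV).astype(int)
k=((h[...,0]<10)&(h[...,1]>120)&(h[...,2]>40)&(h[...,2]<200)).astype(np.uint8);k[:150]=0;k[:,:285]=0;k[:,400:]=0;k[260:]=0
n,_,st,ce=cv2.connectedComponentsWithStats(k);print([tuple(map(int,x)) for x in st[1:] if x[4]>8])
for a in range(0,360,30):
    P=np.array([.579+.1*np.cos(np.radians(a)),.159+.1*np.sin(np.radians(a)),.204]);print(a,px(c,P)[0],end=" ")
```

```text
[(349, 161, 5, 18, 38), (395, 165, 4, 5, 9)]
0 [360.3 199.5] 30 [371.8 190.7] 60 [373.8 179.2] 90 [366.8 168.3] 120 [353.  160.7] 150 [336.1 157.8] 180 [320.1 160.3] 210 [308.4 167.7] 240 [304.4 178.5] 270 [309.7 190. ] 300 [323.6 199.1] 330 [342.4 202.7]
```

Emit:
carry_out --plan '[{"claw": 0.31,"tx": -1.18,"ty": 0.32,"tz": 0,"yaw": 0},{"claw": 0.31,"tx": -2.38,"ty": 0.57,"tz": 0,"yaw": 0},{"claw": 0.31,"tx": -3.59,"ty": 0.74,"tz": 0,"yaw": 0},{"claw": 0.31,"tx": -4.8,"ty": 0.84,"tz": 0,"yaw": 0},{"claw": 0.31,"tx": -6.02,"ty": 0.87,"tz": 0,"yaw": 0}]'

```text
time: 26.55
position: [0.5718, 0.3638, 0.3179]
tcp_rot: [111.7, 89.6, 21.8]
contact_force: [10.8, 4.9, -7.4]
opening: 0.0273
```

Emit:
carry_out --plan '[{"claw": 0.31,"tx": -1.23,"ty": -0.05,"tz": 0,"yaw": 0},{"claw": 0.31,"tx": -2.44,"ty": -0.17,"tz": 0,"yaw": 0},{"claw": 0.31,"tx": -3.65,"ty": -0.37,"tz": 0,"yaw": 0},{"claw": 0.31,"tx": -4.84,"ty": -0.64,"tz": 0,"yaw": 0},{"claw": 0.31,"tx": -6.0,"ty": -0.98,"tz": 0,"yaw": 0}]'

```text
time: 26.97
position: [0.5138, 0.3552, 0.3189]
tcp_rot: [115.6, 89.1, 25.7]
contact_force: [36.5, 10.6, -23.2]
opening: 0.0276
```

Emit:
carry_out --plan '[{"claw": 0.31,"tx": 0,"ty": 0,"tz": 0,"yaw": 0},{"claw": 0.33,"tx": 3,"ty": 0.65,"tz": 0,"yaw": 0},{"claw": 0.33,"tx": 6,"ty": 0.98,"tz": 0,"yaw": 0},{"claw": 0.33,"tx": 9,"ty": 0.75,"tz": 0,"yaw": 0},{"claw": 0.33,"tx": 12.05,"ty": 0.11,"tz": 0,"yaw": 0}]'

```text
time: 27.38
position: [0.6305, 0.3552, 0.3176]
tcp_rot: [-89.6, 89.8, -179.5]
contact_force: [0.8, 0.7, 0.5]
opening: 0.029
```

Emit:
carry_out --plan '[{"claw": 0.33,"tx": 0,"ty": 0,"tz": 0,"yaw": 0},{"claw": 0.33,"tx": 0,"ty": 0,"tz": 0,"yaw": 0},{"claw": 0.33,"tx": 0,"ty": 0,"tz": 0,"yaw": 0},{"claw": 0.31,"tx": 0,"ty": 0,"tz": 0,"yaw": 0},{"claw": 0.31,"tx": 0,"ty": 0,"tz": 0,"yaw": 0}]'

```text
time: 27.8
position: [0.63, 0.3545, 0.3176]
tcp_rot: [-76.4, 89.9, -166.3]
contact_force: [2.0, 0.9, -0.5]
opening: 0.0276
```

Emit:
carry_out --plan '[{"claw": 0.31,"tx": -1.18,"ty": 0.32,"tz": 0,"yaw": 0},{"claw": 0.31,"tx": -2.38,"ty": 0.57,"tz": 0,"yaw": 0},{"claw": 0.31,"tx": -3.59,"ty": 0.74,"tz": 0,"yaw": 0},{"claw": 0.31,"tx": -4.8,"ty": 0.84,"tz": 0,"yaw": 0},{"claw": 0.31,"tx": -6.02,"ty": 0.87,"tz": 0,"yaw": 0}]'

```text
time: 28.22
position: [0.5718, 0.3639, 0.3179]
tcp_rot: [111.9, 89.6, 21.9]
contact_force: [11.4, 4.4, -6.3]
opening: 0.0274
```

Emit:
carry_out --plan '[{"claw": 0.31,"tx": -1.23,"ty": -0.05,"tz": 0,"yaw": 0},{"claw": 0.31,"tx": -2.44,"ty": -0.17,"tz": 0,"yaw": 0},{"claw": 0.31,"tx": -3.65,"ty": -0.37,"tz": 0,"yaw": 0},{"claw": 0.31,"tx": -4.84,"ty": -0.64,"tz": 0,"yaw": 0},{"claw": 0.31,"tx": -6.05,"ty": -0.98,"tz": 0,"yaw": 0}]'

```text
time: 28.63
position: [0.5135, 0.3552, 0.3189]
tcp_rot: [115.1, 89.1, 25.2]
contact_force: [39.0, 10.1, -25.8]
opening: 0.0276
```

Emit:
carry_out --plan '[{"claw": 0.31,"tx": 0,"ty": 0,"tz": 0,"yaw": 0},{"claw": 0.33,"tx": 3,"ty": 0.65,"tz": 0,"yaw": 0},{"claw": 0.33,"tx": 6,"ty": 0.98,"tz": 0,"yaw": 0},{"claw": 0.33,"tx": 9.1,"ty": 0.75,"tz": 0,"yaw": 0},{"claw": 0.33,"tx": 12.1,"ty": 0.11,"tz": 0,"yaw": 0}]'

```text
time: 29.05
position: [0.6308, 0.3552, 0.3176]
tcp_rot: [-90.4, 89.9, 179.7]
contact_force: [-0.1, 0.6, 0.4]
opening: 0.0287
```

Emit:
carry_out --plan '[{"claw": 0.33,"tx": 0,"ty": 0,"tz": 0,"yaw": 0},{"claw": 0.33,"tx": 0,"ty": 0,"tz": 0,"yaw": 0},{"claw": 0.33,"tx": 0,"ty": 0,"tz": 0,"yaw": 0},{"claw": 0.31,"tx": 0,"ty": 0,"tz": 0,"yaw": 0},{"claw": 0.31,"tx": 0,"ty": 0,"tz": 0,"yaw": 0}]'

```text
time: 29.47
position: [0.6301, 0.3545, 0.3177]
tcp_rot: [-76.8, 89.9, -166.8]
contact_force: [2.0, 0.4, -0.8]
opening: 0.0276
```

Emit:
carry_out --plan '[{"claw": 0.31,"tx": -1.18,"ty": 0.32,"tz": 0,"yaw": 0},{"claw": 0.31,"tx": -2.38,"ty": 0.57,"tz": 0,"yaw": 0},{"claw": 0.31,"tx": -3.59,"ty": 0.74,"tz": 0,"yaw": 0},{"claw": 0.31,"tx": -4.8,"ty": 0.84,"tz": 0,"yaw": 0},{"claw": 0.31,"tx": -6.02,"ty": 0.87,"tz": 0,"yaw": 0}]'

```text
time: 29.88
position: [0.5721, 0.3639, 0.318]
tcp_rot: [112.4, 89.6, 22.5]
contact_force: [11.4, 3.7, -6.9]
opening: 0.0276
```

Emit:
carry_out --plan '[{"claw": 0.31,"tx": -1.23,"ty": -0.05,"tz": 0,"yaw": 0},{"claw": 0.31,"tx": -2.44,"ty": -0.17,"tz": 0,"yaw": 0},{"claw": 0.31,"tx": -3.65,"ty": -0.37,"tz": 0,"yaw": 0},{"claw": 0.31,"tx": -4.84,"ty": -0.64,"tz": 0,"yaw": 0},{"claw": 0.31,"tx": -6.05,"ty": -0.98,"tz": 0,"yaw": 0}]'

```text
time: 30.3
position: [0.5137, 0.3552, 0.3189]
tcp_rot: [115.9, 89.1, 26.0]
contact_force: [37.9, 10.5, -26.9]
opening: 0.0275
```

Emit:
carry_out --plan '[{"claw": 0.31,"tx": 0,"ty": 0,"tz": 0,"yaw": 0},{"claw": 0.33,"tx": 3,"ty": 0.65,"tz": 0,"yaw": 0},{"claw": 0.33,"tx": 6,"ty": 0.98,"tz": 0,"yaw": 0},{"claw": 0.33,"tx": 9.1,"ty": 0.75,"tz": 0,"yaw": 0},{"claw": 0.33,"tx": 12.1,"ty": 0.11,"tz": 0,"yaw": 0}]'

```text
time: 30.72
position: [0.6311, 0.3553, 0.3176]
tcp_rot: [-90.0, 89.9, -179.9]
contact_force: [0.6, -0.0, -0.4]
opening: 0.0292
```

Emit:
carry_out --plan '[{"claw": 0.33,"tx": 0,"ty": 0,"tz": 0,"yaw": 0},{"claw": 0.33,"tx": 0,"ty": 0,"tz": 0,"yaw": 0},{"claw": 0.33,"tx": 0,"ty": 0,"tz": 0,"yaw": 0},{"claw": 0.31,"tx": 0,"ty": 0,"tz": 0,"yaw": 0},{"claw": 0.31,"tx": 0,"ty": 0,"tz": 0,"yaw": 0}]'

```text
time: 31.13
position: [0.6304, 0.3545, 0.3177]
tcp_rot: [-78.3, 89.9, -168.2]
contact_force: [1.3, 0.4, -1.1]
opening: 0.0272
```

Run:
```python
from h import *
p,c=shot("scene","s8")
h=cv2.cvtColor(p,cv2.COLOR_BGR2HSV).astype(int)
k=((h[...,0]<10)&(h[...,1]>120)&(h[...,2]>40)&(h[...,2]<200)).astype(np.uint8);k[:150]=0;k[:,:285]=0;k[:,400:]=0;k[260:]=0
n,_,st,ce=cv2.connectedComponentsWithStats(k);print([tuple(map(int,x)) for x in st[1:] if x[4]>8])
```

```text
[(395, 165, 4, 4, 9), (305, 169, 4, 26, 56)]
```

Emit:
carry_out --plan '[{"claw": 0.31,"tx": -1.18,"ty": 0.32,"tz": 0,"yaw": 0},{"claw": 0.31,"tx": -2.38,"ty": 0.57,"tz": 0,"yaw": 0},{"claw": 0.31,"tx": -3.59,"ty": 0.74,"tz": 0,"yaw": 0},{"claw": 0.31,"tx": -4.8,"ty": 0.84,"tz": 0,"yaw": 0},{"claw": 0.31,"tx": -6.02,"ty": 0.87,"tz": 0,"yaw": 0}]'

```text
time: 31.6
position: [0.5726, 0.3639, 0.3179]
tcp_rot: [113.6, 89.6, 23.7]
contact_force: [11.2, 4.2, -7.7]
opening: 0.0275
```

Emit:
carry_out --plan '[{"claw": 0.31,"tx": -1.23,"ty": -0.05,"tz": 0,"yaw": 0},{"claw": 0.31,"tx": -2.44,"ty": -0.17,"tz": 0,"yaw": 0},{"claw": 0.31,"tx": -3.65,"ty": -0.37,"tz": 0,"yaw": 0},{"claw": 0.31,"tx": -4.84,"ty": -0.64,"tz": 0,"yaw": 0},{"claw": 0.31,"tx": -6.05,"ty": -0.98,"tz": 0,"yaw": 0}]'

```text
time: 32.02
position: [0.5141, 0.3552, 0.319]
tcp_rot: [116.8, 89.2, 26.8]
contact_force: [35.9, 9.2, -23.6]
opening: 0.0274
```

Emit:
carry_out --plan '[{"claw": 0.31,"tx": 0,"ty": 0,"tz": 0,"yaw": 0},{"claw": 0.33,"tx": 3,"ty": 0.65,"tz": 0,"yaw": 0},{"claw": 0.33,"tx": 6,"ty": 0.98,"tz": 0,"yaw": 0},{"claw": 0.33,"tx": 9.1,"ty": 0.75,"tz": 0,"yaw": 0},{"claw": 0.33,"tx": 12.1,"ty": 0.11,"tz": 0,"yaw": 0}]'

```text
time: 32.43
position: [0.6316, 0.3552, 0.3176]
tcp_rot: [-92.0, 89.9, 178.1]
contact_force: [-0.5, 0.5, 0.7]
opening: 0.0288
```

Emit:
carry_out --plan '[{"claw": 0.33,"tx": 0,"ty": 0,"tz": 0,"yaw": 0},{"claw": 0.33,"tx": 0,"ty": 0,"tz": 0,"yaw": 0},{"claw": 0.33,"tx": 0,"ty": 0,"tz": 0,"yaw": 0},{"claw": 0.31,"tx": 0,"ty": 0,"tz": 0,"yaw": 0},{"claw": 0.31,"tx": 0,"ty": 0,"tz": 0,"yaw": 0}]'

```text
time: 32.85
position: [0.6308, 0.3545, 0.3177]
tcp_rot: [-77.3, 89.9, -167.2]
contact_force: [1.8, 1.0, -0.5]
opening: 0.0273
```

Emit:
carry_out --plan '[{"claw": 0.31,"tx": -1.18,"ty": 0.32,"tz": 0,"yaw": 0},{"claw": 0.31,"tx": -2.38,"ty": 0.57,"tz": 0,"yaw": 0},{"claw": 0.31,"tx": -3.59,"ty": 0.74,"tz": 0,"yaw": 0},{"claw": 0.31,"tx": -4.8,"ty": 0.84,"tz": 0,"yaw": 0},{"claw": 0.31,"tx": -6.02,"ty": 0.87,"tz": 0,"yaw": 0}]'

```text
time: 33.27
position: [0.5726, 0.364, 0.318]
tcp_rot: [113.8, 89.6, 23.8]
contact_force: [11.6, 3.7, -6.7]
opening: 0.0272
```

Emit:
carry_out --plan '[{"claw": 0.31,"tx": -1.23,"ty": -0.05,"tz": 0,"yaw": 0},{"claw": 0.31,"tx": -2.44,"ty": -0.17,"tz": 0,"yaw": 0},{"claw": 0.31,"tx": -3.65,"ty": -0.37,"tz": 0,"yaw": 0},{"claw": 0.31,"tx": -4.84,"ty": -0.64,"tz": 0,"yaw": 0},{"claw": 0.31,"tx": -6.05,"ty": -0.98,"tz": 0,"yaw": 0}]'

```text
time: 33.68
position: [0.514, 0.3553, 0.319]
tcp_rot: [116.9, 89.2, 27.0]
contact_force: [35.9, 8.8, -23.5]
opening: 0.0277
```

Emit:
carry_out --plan '[{"claw": 0.31,"tx": 0,"ty": 0,"tz": 0,"yaw": 0},{"claw": 0.33,"tx": 3,"ty": 0.65,"tz": 0,"yaw": 0},{"claw": 0.33,"tx": 6,"ty": 0.98,"tz": 0,"yaw": 0},{"claw": 0.33,"tx": 9.1,"ty": 0.75,"tz": 0,"yaw": 0},{"claw": 0.33,"tx": 12.1,"ty": 0.11,"tz": 0,"yaw": 0}]'

```text
time: 34.1
position: [0.6316, 0.3553, 0.3177]
tcp_rot: [-91.0, 89.9, 179.1]
contact_force: [-0.7, 0.5, 0.0]
opening: 0.0285
```

Emit:
carry_out --plan '[{"claw": 0.36,"tx": 0,"ty": 0,"tz": 0,"yaw": 0},{"claw": 0.7,"tx": 0,"ty": 0,"tz": 0,"yaw": 0},{"claw": 0.7,"tx": 0,"ty": 0,"tz": 4,"yaw": 0},{"claw": 0.7,"tx": 0,"ty": 0,"tz": 8,"yaw": 0},{"claw": 0.7,"tx": 0,"ty": 0,"tz": 12,"yaw": 0}]'

```text
time: 34.52
position: [0.6298, 0.3544, 0.4377]
tcp_rot: [-72.0, 89.7, -162.0]
contact_force: [-0.2, -0.2, 0.1]
opening: 0.0545
```

Emit:
carry_out --plan '[{"claw": 0.7,"tx": -1,"ty": -3.5,"tz": 1,"yaw": 0},{"claw": 0.7,"tx": -2,"ty": -7,"tz": 1.5,"yaw": 0},{"claw": 0.7,"tx": -3,"ty": -10.5,"tz": 1.5,"yaw": 0},{"claw": 0.7,"tx": -4,"ty": -14,"tz": 1.5,"yaw": 0},{"claw": 0.7,"tx": -5,"ty": -17.5,"tz": 1.5,"yaw": 0}]'

```text
time: 34.93
position: [0.5792, 0.1786, 0.4526]
tcp_rot: [-89.8, 89.9, -179.7]
contact_force: [-0.1, 0.4, -0.4]
opening: 0.0616
```

Emit:
carry_out --plan '[{"claw": 0.7,"tx": 0,"ty": -3.5,"tz": 0,"yaw": 0},{"claw": 0.7,"tx": 0,"ty": -7,"tz": 0,"yaw": 0},{"claw": 0.7,"tx": 0,"ty": -10,"tz": 0,"yaw": 0},{"claw": 0.7,"tx": 0,"ty": -11.9,"tz": 0,"yaw": 0},{"claw": 0.7,"tx": 0,"ty": -11.9,"tz": 0,"yaw": 0}]'

```text
time: 35.35
position: [0.5802, 0.0579, 0.4524]
tcp_rot: [-64.3, 89.8, -154.4]
contact_force: [0.3, -0.5, 0.8]
opening: 0.0615
```

Run:
```python
from h import *
np.set_printoptions(precision=4,suppress=True)
s=bot.sense();print(s["position"]);T=R.from_euler("xyz",s["tcp_rot"],degrees=True).as_matrix();print("jaw",np.degrees(np.arctan2(T[1,1],T[0,1])))
def blobs(p,b):
    h=cv2.cvtColor(p,cv2.COLOR_BGR2HSV).astype(int)
    k=((h[...,0]<10)&(h[...,1]>120)&(h[...,2]>40)&(h[...,2]<220)).astype(np.uint8);m=np.zeros_like(k);m[b[1]:b[3],b[0]:b[2]]=1;k*=m
    n,_,st,ce=cv2.connectedComponentsWithStats(k);return [tuple(map(int,x)) for x in st[1:] if x[4]>8]
p,c=shot("scene","s9");print(blobs(p,(285,150,390,260)))
p,c=shot("wrist","w7");print(blobs(p,(240,120,340,245)))
print("pred top",px(c,[[.580,.0595,.204]]))
```

```text
[0.5802 0.0579 0.4524]
jaw -0.1305959431946159
[(315, 155, 26, 25, 140), (306, 191, 5, 23, 84)]
[(278, 189, 12, 46, 431)]
pred top [[283.2821 225.9554]]
```

Emit:
carry_out --plan '[{"claw": 0.7,"tx": -0.1,"ty": 0,"tz": -2.5,"yaw": 0},{"claw": 0.6,"tx": -0.1,"ty": 0,"tz": -5,"yaw": 0},{"claw": 0.5,"tx": -0.1,"ty": 0,"tz": -7.5,"yaw": 0},{"claw": 0.5,"tx": -0.1,"ty": 0,"tz": -10,"yaw": 0},{"claw": 0.5,"tx": -0.1,"ty": 0,"tz": -11.1,"yaw": 0}]'

```text
time: 35.87
position: [0.5793, 0.0622, 0.3385]
tcp_rot: [-97.7, 89.7, 172.4]
contact_force: [-1.1, 1.1, -0.5]
opening: 0.0449
```

Emit:
carry_out --plan '[{"claw": 0.3,"tx": 0,"ty": 0,"tz": 0,"yaw": 0},{"claw": 0.05,"tx": 0,"ty": 0,"tz": 0,"yaw": 0},{"claw": 0.05,"tx": 0,"ty": 0,"tz": 0,"yaw": 0},{"claw": 0.05,"tx": 0,"ty": 0,"tz": 0,"yaw": 0},{"claw": 0.05,"tx": 0,"ty": 0,"tz": 0,"yaw": 0}]' --newtons 25

```text
time: 36.28
position: [0.582, 0.0603, 0.3431]
tcp_rot: [90.5, 89.9, 0.5]
contact_force: [-0.2, -0.1, 0.1]
opening: 0.0137
```

Emit:
carry_out --plan '[{"claw": 0.05,"tx": 0,"ty": 0,"tz": 0,"yaw": 0},{"claw": 0.05,"tx": 0,"ty": 0,"tz": 0.6,"yaw": 0},{"claw": 0.05,"tx": 0,"ty": 0,"tz": 1.2,"yaw": 0},{"claw": 0.05,"tx": 0,"ty": 0,"tz": 1.8,"yaw": 0},{"claw": 0.05,"tx": 0,"ty": 0,"tz": 2.5,"yaw": 0}]'

```text
time: 36.7
position: [0.5815, 0.0601, 0.3674]
tcp_rot: [-52.1, 90.0, -142.1]
contact_force: [-0.2, -0.0, -0.6]
opening: 0.0096
```

Run:
```python
from h import *
p,c=shot("wrist","w8")
h=cv2.cvtColor(p,cv2.COLOR_BGR2HSV).astype(int)
a=cv2.imread("pics/w3.png")[190:300,230:340];b=p[190:300,230:340];print(np.abs(a.astype(int)-b).mean())
q=cv2.imread("pics/s6.png")[195:310,170:300]
cv2.imwrite("pics/cmp.png",np.hstack([cv2.resize(a,(330,330)),cv2.resize(b,(330,330))]))
```

```text
8.396198347107438
```

Emit:
carry_out --plan '[{"claw": 0.05,"tx": 0,"ty": 0,"tz": 0,"yaw": 0.105},{"claw": 0.05,"tx": 0,"ty": 0,"tz": 0,"yaw": 0.21},{"claw": 0.05,"tx": 0,"ty": 0,"tz": 0,"yaw": 0.314},{"claw": 0.05,"tx": 0,"ty": 0,"tz": 0,"yaw": 0.42},{"claw": 0.05,"tx": 0,"ty": 0,"tz": 0,"yaw": 0.524}]'

```text
time: 37.17
position: [0.5815, 0.0601, 0.367]
tcp_rot: [44.0, 90.0, -15.7]
contact_force: [0.1, 0.1, -0.1]
opening: 0.01
```

Emit:
carry_out --plan '[{"claw": 0.05,"tx": 0,"ty": 0,"tz": 0,"yaw": 0.105},{"claw": 0.05,"tx": 0,"ty": 0,"tz": 0,"yaw": 0.21},{"claw": 0.05,"tx": 0,"ty": 0,"tz": 0,"yaw": 0.314},{"claw": 0.05,"tx": 0,"ty": 0,"tz": 0,"yaw": 0.42},{"claw": 0.05,"tx": 0,"ty": 0,"tz": 0,"yaw": 0.524}]'

```text
time: 37.58
position: [0.5815, 0.0601, 0.367]
tcp_rot: [14.7, 90.0, -15.0]
contact_force: [0.2, 0.1, -0.3]
opening: 0.0098
```

Emit:
carry_out --plan '[{"claw": 0.05,"tx": 0,"ty": 0,"tz": 0,"yaw": 0.105},{"claw": 0.05,"tx": 0,"ty": 0,"tz": 0,"yaw": 0.21},{"claw": 0.05,"tx": 0,"ty": 0,"tz": 0,"yaw": 0.314},{"claw": 0.05,"tx": 0,"ty": 0,"tz": 0,"yaw": 0.42},{"claw": 0.05,"tx": 0,"ty": 0,"tz": 0,"yaw": 0.524}]'

```text
time: 38.0
position: [0.5815, 0.0601, 0.367]
tcp_rot: [-15.5, 90.0, -15.1]
contact_force: [0.5, 0.6, -0.3]
opening: 0.0102
```

Emit:
carry_out --plan '[{"claw": 0.05,"tx": -0.2,"ty": 0,"tz": 1.5,"yaw": 0},{"claw": 0.05,"tx": -0.3,"ty": 0,"tz": 3,"yaw": 0},{"claw": 0.05,"tx": -0.3,"ty": 0,"tz": 5,"yaw": 0},{"claw": 0.05,"tx": -0.3,"ty": 0,"tz": 7,"yaw": 0},{"claw": 0.05,"tx": -0.3,"ty": 0,"tz": 10,"yaw": 0}]'

```text
time: 38.42
position: [0.5777, 0.0601, 0.466]
tcp_rot: [180.0, 89.8, -180.0]
contact_force: [-0.5, -0.3, -0.2]
opening: 0.0094
```

Emit:
carry_out --plan '[{"claw": 0.05,"tx": -1.1,"ty": -0.4,"tz": 0,"yaw": -0.11},{"claw": 0.05,"tx": -2.3,"ty": -0.9,"tz": 0,"yaw": -0.22},{"claw": 0.05,"tx": -3.5,"ty": -1.3,"tz": 0,"yaw": -0.33},{"claw": 0.05,"tx": -4.6,"ty": -1.7,"tz": 0,"yaw": -0.44},{"claw": 0.05,"tx": -5.8,"ty": -2.2,"tz": 0,"yaw": -0.553}]'

```text
time: 38.83
position: [0.5199, 0.038, 0.467]
tcp_rot: [27.5, 90.0, -4.4]
contact_force: [1.0, 0.3, -0.8]
opening: 0.0101
```

Emit:
carry_out --plan '[{"claw": 0.05,"tx": -1.1,"ty": -0.4,"tz": 0,"yaw": -0.11},{"claw": 0.05,"tx": -2.3,"ty": -0.9,"tz": 0,"yaw": -0.22},{"claw": 0.05,"tx": -3.5,"ty": -1.3,"tz": 0,"yaw": -0.33},{"claw": 0.05,"tx": -4.6,"ty": -1.7,"tz": 0,"yaw": -0.44},{"claw": 0.05,"tx": -5.8,"ty": -2.2,"tz": 0,"yaw": -0.553}]'

```text
time: 39.25
position: [0.4619, 0.016, 0.467]
tcp_rot: [62.5, 90.0, -1.1]
contact_force: [0.8, -0.4, -0.5]
opening: 0.0098
```

Emit:
carry_out --plan '[{"claw": 0.05,"tx": -1.3,"ty": -0.5,"tz": 0,"yaw": -0.12},{"claw": 0.05,"tx": -2.6,"ty": -1,"tz": 0,"yaw": -0.24},{"claw": 0.05,"tx": -4,"ty": -1.5,"tz": 0,"yaw": -0.36},{"claw": 0.05,"tx": -5.6,"ty": -2,"tz": 0,"yaw": -0.48},{"claw": 0.05,"tx": -5.6,"ty": -2,"tz": 0,"yaw": -0.553}]'

```text
time: 39.67
position: [0.4038, -0.0041, 0.4667]
tcp_rot: [-75.7, 89.9, -171.1]
contact_force: [-0.6, 0.6, 1.0]
opening: 0.0098
```

Run:
```python
from h import *
np.set_printoptions(precision=4,suppress=True)
s=bot.sense();print(s["position"],s["tcp_rot"],s["opening"]);
p,c=shot("wrist","w9");print(px(c,[[.480,-.106,.052]]))
print([(np.round(d["box"],1),round(d["score"],2)) for l in("ladle_round_small","ladle_round_large") for d in bot.spot_in("wrist",l)][:4])
x0,y0=240,130
cv2.imwrite("pics/w9c.png",cv2.resize(p[y0:y0+190,x0:x0+190],None,fx=4,fy=3,interpolation=2))
```

```text
[ 0.4038 -0.0041  0.4667] [ -75.7048   89.8871 -171.0617] 0.009814554870254365
[[347.0218 250.7735]]
[(array([281.9, 256.8,  37.2, 126.4]), 0.73)]
```

View pics/w9c.png

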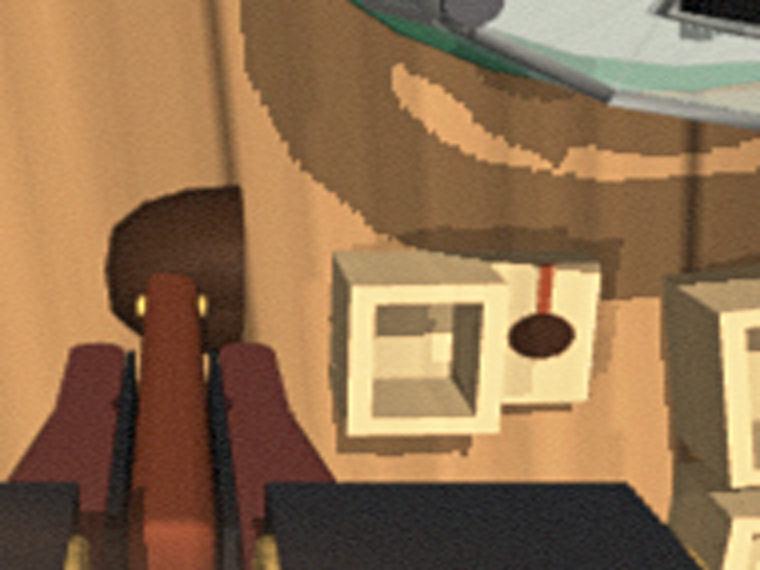

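Crop: a round bowl is held; stand rim corners at crop (347,285), (503,280), (499,432), (347,437), mark at (541,335).

Run:
```python
from h import *
np.set_printoptions(precision=4,suppress=True)
s=bot.sense();c=cam("wrist",s)
T=R.from_euler("xyz",s["tcp_rot"],degrees=True).as_matrix();print("jaw",np.degrees(np.arctan2(T[1,1],T[0,1])),s["position"])
r,e=fit(c,np.array([[347,437],[347,285],[503,280],[499,432]])/[4,3]+[240,130],.072);print(r[:2],np.degrees(r[2]),e,(r[:2]-s["position"][:2])*100)
print("mark",ray(c,np.array([541,335])/[4,3]+[240,130],.024))
```

```text
jaw -4.884671086841978 [ 0.4064 -0.0039  0.4671]
[ 0.4834 -0.1042] -2.175815123026192 0.783495381207274 [  7.6995 -10.0252]
mark [[ 0.5305 -0.1075  0.024 ]]
```

Emit:
carry_out --plan '[{"claw": 0.05,"tx": 2.5,"ty": -3,"tz": 0,"yaw": 0.015},{"claw": 0.05,"tx": 5,"ty": -6,"tz": 0,"yaw": 0.015},{"claw": 0.05,"tx": 7,"ty": -9,"tz": 0,"yaw": 0.015},{"claw": 0.05,"tx": 7.4,"ty": -10,"tz": 0,"yaw": 0.015},{"claw": 0.05,"tx": 7.4,"ty": -10,"tz": -2,"yaw": 0.015}]'

```text
time: 40.23
position: [0.484, -0.1069, 0.4494]
tcp_rot: [68.6, 89.5, -25.5]
contact_force: [-0.1, 0.1, -0.6]
opening: 0.0099
```

Emit:
carry_out --plan '[{"claw": 0.05,"tx": 0,"ty": 0,"tz": -2.5,"yaw": 0},{"claw": 0.05,"tx": 0,"ty": 0,"tz": -5,"yaw": 0},{"claw": 0.05,"tx": 0,"ty": 0,"tz": -7,"yaw": 0},{"claw": 0.05,"tx": 0,"ty": 0,"tz": -8.5,"yaw": 0},{"claw": 0.05,"tx": 0,"ty": 0,"tz": -8.5,"yaw": 0}]'

```text
time: 40.65
position: [0.4795, -0.1032, 0.3587]
tcp_rot: [-107.5, 89.7, 158.5]
contact_force: [0.6, -0.1, -0.6]
opening: 0.01
```

Emit:
carry_out --plan '[{"claw": 0.05,"tx": 0,"ty": 0,"tz": 0,"yaw": 0},{"claw": 0.05,"tx": 0,"ty": 0,"tz": 0,"yaw": 0},{"claw": 0.05,"tx": 0,"ty": 0,"tz": 0,"yaw": 0},{"claw": 0.05,"tx": 0,"ty": 0,"tz": -0.2,"yaw": 0},{"claw": 0.05,"tx": 0,"ty": 0,"tz": -0.2,"yaw": 0}]'

```text
time: 41.07
position: [0.4807, -0.1039, 0.3602]
tcp_rot: [73.7, 89.9, -20.4]
contact_force: [-0.8, 0.3, -0.2]
opening: 0.0098
```

Emit:
carry_out --plan '[{"claw": 0.05,"tx": 0,"ty": 0,"tz": -0.4,"yaw": 0},{"claw": 0.05,"tx": 0,"ty": 0,"tz": -0.8,"yaw": 0},{"claw": 0.05,"tx": 0,"ty": 0,"tz": -1.2,"yaw": 0},{"claw": 0.05,"tx": 0,"ty": 0,"tz": -1.6,"yaw": 0},{"claw": 0.05,"tx": 0,"ty": 0,"tz": -1.8,"yaw": 0}]'

```text
time: 41.48
position: [0.4802, -0.1038, 0.3408]
tcp_rot: [-104.7, 89.9, 161.2]
contact_force: [-0.0, 0.8, -0.8]
opening: 0.01
```

Emit:
carry_out --plan '[{"claw": 0.05,"tx": 0,"ty": 0,"tz": -0.4,"yaw": 0},{"claw": 0.05,"tx": 0,"ty": 0,"tz": -0.8,"yaw": 0},{"claw": 0.05,"tx": 0,"ty": 0,"tz": -1.2,"yaw": 0},{"claw": 0.05,"tx": 0,"ty": 0,"tz": -1.6,"yaw": 0},{"claw": 0.05,"tx": 0,"ty": 0,"tz": -2,"yaw": 0}]'

```text
time: 41.9
position: [0.4805, -0.1039, 0.3212]
tcp_rot: [-106.1, 90.0, 159.8]
contact_force: [0.7, -0.2, 0.1]
opening: 0.0096
```

Emit:
carry_out --plan '[{"claw": 0.05,"tx": 0,"ty": 0,"tz": -0.5,"yaw": 0},{"claw": 0.05,"tx": 0,"ty": 0,"tz": -1,"yaw": 0},{"claw": 0.05,"tx": 0,"ty": 0,"tz": -1.4,"yaw": 0},{"claw": 0.05,"tx": 0,"ty": 0,"tz": -1.6,"yaw": 0},{"claw": 0.05,"tx": 0,"ty": 0,"tz": -1.6,"yaw": 0}]'

```text
time: 42.32
position: [0.4804, -0.1038, 0.3052]
tcp_rot: [-104.4, 90.0, 161.5]
contact_force: [0.7, 0.0, -0.8]
opening: 0.0097
```

Emit:
carry_out --plan '[{"claw": 0.2,"tx": 0,"ty": 0,"tz": 0,"yaw": 0},{"claw": 0.35,"tx": 0,"ty": 0,"tz": 0,"yaw": 0},{"claw": 0.5,"tx": 0,"ty": 0,"tz": 0,"yaw": 0},{"claw": 0.5,"tx": 0,"ty": 0,"tz": 0,"yaw": 0},{"claw": 0.5,"tx": 0,"ty": 0,"tz": 0,"yaw": 0}]'

```text
time: 42.73
position: [0.4806, -0.1039, 0.3058]
tcp_rot: [74.5, 90.0, -19.6]
contact_force: [0.3, 0.2, 0.1]
opening: 0.0401
```

Emit:
carry_out --plan '[{"claw": 0.5,"tx": 0,"ty": 0,"tz": 3,"yaw": 0},{"claw": 0.5,"tx": 0,"ty": 0,"tz": 6,"yaw": 0},{"claw": 0.5,"tx": 0,"ty": 0,"tz": 9,"yaw": 0},{"claw": 0.5,"tx": 0,"ty": 0,"tz": 12,"yaw": 0},{"claw": 0.5,"tx": 0,"ty": 0,"tz": 15,"yaw": 0}]'

```text
time: 43.15
position: [0.4802, -0.1037, 0.4572]
tcp_rot: [-20.9, 90.0, -115.0]
contact_force: [1.6, -1.0, -0.3]
opening: 0.0439
```

Emit:
carry_out --plan '[{"claw": 0.5,"tx": 0,"ty": 3,"tz": 0,"yaw": 0},{"claw": 0.5,"tx": 0,"ty": 6,"tz": 0,"yaw": 0},{"claw": 0.5,"tx": 0,"ty": 9,"tz": 0,"yaw": 0},{"claw": 0.5,"tx": 0,"ty": 12,"tz": 0,"yaw": 0},{"claw": 0.5,"tx": 0,"ty": 14,"tz": 0,"yaw": 0}]'

```text
time: 43.57
position: [0.48, 0.0382, 0.4558]
tcp_rot: [171.0, 90.0, 76.9]
contact_force: [0.5, -0.7, -0.7]
opening: 0.0443
```

Run:
```python
from h import *
np.set_printoptions(precision=1,suppress=True)
p,c=shot("scene","s10")
print("pred",px(c,[[.4826,-.2585,.166],[.4826,-.2585,.056],[.4805,-.105,.166],[.4805,-.105,.056]]))
h=cv2.cvtColor(p,cv2.COLOR_BGR2HSV).astype(int)
k=((h[...,0]<10)&(h[...,1]>120)&(h[...,2]>40)&(h[...,2]<200)).astype(np.uint8);k[:190]=0;k[:,:170]=0;k[:,275:]=0;k[262:]=0
n,_,st,ce=cv2.connectedComponentsWithStats(k);print([tuple(map(int,x)) for x in st[1:] if x[4]>8])
a=cv2.resize(p[180:310,160:290],None,fx=4.5,fy=4.5,interpolation=2)
cv2.imwrite("pics/end.png",a)
```

```text
pred [[192.2 217.4]
 [198.1 243.5]
 [242.5 198.5]
 [244.9 224.7]]
[(241, 199, 5, 31, 61), (189, 217, 11, 29, 95)]
```

View pics/end.png

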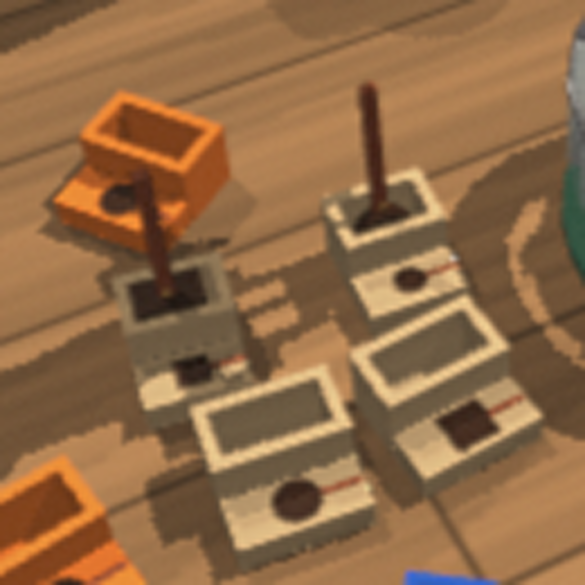

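Both ladles are down in their slots and upright: square at handle (145–165,175–290), round at (370–380,85–210) in the crop. The earlier wrist view showed the other nests empty.

```bash
python3 -c "
from bench import bot
print(bot.sense()['contact_force']);print(bot.sign_off())"
```

```text
[-0.68063004  2.22690133  0.32822197]
the job is handed in; nothing more can be done
None
```

I unloaded both ladles on the table, the small square and the small round, and stood each in its own plywood stand. The job is handed in at about 44 s of robot time; no verdict was reported.

- **Ladles present:** wrist views of the dial showed only these two; the other nests were empty.
- **Pumping:** it took ten strokes, each ending against the far stop. On the first, a 4 N grip let the fingers be pushed open. I finished that stroke at 35 N and kept that force for the rest. At the gate I turned each ladle 90° and drew it up, and contact force stayed near zero.
- **Last checks:** in the final scene picture both handles were upright, within about 3 px of where seated ladles should show. No rim contact was felt on the way down. At release the bowls were about 8 mm above the bench, which is the slot floor, and the gripper was clear.
- **Disagreements:** the scene and wrist cameras differed by 4–5 mm on the square-small stand, so I used the wrist measurement. Two wrist fits of the round-small stand differed by 3 mm, because one used a pose reading taken before the arm had settled.
- **Force:** the wrist force at the lever's far stop peaked at about 50 N. It was taken on the fingers, and below the 120 N wrist limit.
- **Not re-measured:** I did not check the half-shell, grinding disc and sanding block again at the end. I never worked near the sanding block, and next to the other two only at the lever.

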